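# Hang the loaded parts tray on the workshop rack

## Task

Take the blue parts tray by its yellow bar, hook it over the rack's steel bar and, with its weight on the bar, slide it along under the red keeper until the hook is right up against the collar. Its load pulls the hooks' lips against the bar and its underside back onto the black rest bar: let it settle there before you let go, gently, so that it neither drops nor swings; never press or knock it hard against the rack (25 N is the limit). Keep the contents in the tray and leave everything else where it is.

Things in the scene. Friction and masses are not known exactly. Their poses are not given: they have to be found in the camera images.
- grip (a point): Centre of the yellow grip bar across the blue parts tray: 12 mm thick (x), 22 mm tall, 142 mm free length (y), centre 125 mm above the tray's underside; tray's axes (x towards the hooks, y along the bar, z up). The tray's flat back face is 43 mm in +x of this point.
- tray: Blue steel tray 94 x 150 x 45 mm, sides 3 mm, two compartments left and right of a low wall; with contents 0.35 to 0.65 kg, heavier on the bearing's side. Origin: centre of its underside; x towards the hooks, z up. Each compartment holds one loose part. Its back face is the plane x = 47 mm.
- hook_mouth (a point): On the tray, midway between its two steel hooks (straps 24 mm wide, at y = +-50 mm): centre of a 10 mm bar on which they rest, mid-mouth. Mouth 22 mm wide in x, open below: ceiling 5 mm above this point, front wall flush with the back face 11 mm in -x, lip 11 mm in +x, straight to 13 mm below this point, then flared outward to 22 mm below. Hook top 9 mm above.
- hook_side (a point): Outer side face (facing the tray's +y) of the tray's +y hook, 62 mm in +y of hook_mouth at the same height; 58 mm in +x, 62 mm in +y, 85 mm up from the tray's origin. This face meets the red keeper collar. Tray's axes.
- rack: Fixed rack; green base plate 150 x 360 x 12 mm, origin under its centre on the bench; y along its bars, x away from the side where the tray hangs (tray and rack axes agree when hung), z up. Two posts at x = 40, y = +-160 mm, tops 218 mm up. The bars sit on a carriage clamped to the posts at a height that varies and is not measured.
- bar (a point): Hanging bar: steel, 10 mm diameter, along y straight above the rack's origin, free from y = -150 to +95 mm. This point (y = 0) is good in x and y only: it is fixed to the rack at 172 mm, but the bar's real axis is anywhere from 152 to 192 mm above the bench; feel for it. The bars are rigid and hardly give.
- rest (a point): Front of the black rest bar (16 mm diameter, along y) on which the tray's back face leans: 14 mm in -x of the hanging bar's axis, always 70 mm below it, height as uncertain. A level tray has 3 mm play in x between this and its lips on the bar. Hung free, the load draws the lips forward (-x) onto the bar and tips the tray about 2.5 degrees, underside towards the rack, back face on this bar.
- stop (a point): Face (towards -y) of the red keeper collar, 24 mm diameter, on the hanging bar near its +y end (rack's axes); good in x and y, its height uncertain as the bar's. A red tab reaches 16 mm from the face towards -y above the bar, underside 13 mm above the bar's axis: hooks cannot be lowered there but slide in beneath it.
- bearing: Steel bearing in one compartment of the tray, 40 mm across and 20 mm tall, the heavy one; origin at its underside.
- brass_block: Brass block in the other compartment, 36 x 30 x 20 mm; origin at its underside.
- wrench: A steel open-ended wrench, 160 mm, lying on the bench near the arm; to be left alone.
- screwdriver: A screwdriver lying on the bench near the arm; to be left alone.
- oil_bottle: A yellow oil bottle, 130 mm tall, at the far side; to be left alone.
- mug: A white mug at the far side; to be left alone.
- pulley: An aluminium pulley ring, 64 mm across and 22 mm tall, on the bench near the arm; to be left alone.
- screw_jar: An amber screw jar with steel cap, 44 mm across and 40 mm tall, standing on the rack's base plate under the bars (top about 52 mm above the bench); to be left alone.
- hammer: A hammer lying at the left of the bench; to be left alone.
Things that resemble listed ones, but are neither listed nor needed, are in the scene too. What is shaped like the bearing but turquoise is not meant.

How it is judged:
By the outcome, as a careful person would: the job done as asked, in the order asked, and still so for the second after the job is handed in, with the robot touching nothing.
It also fails if it takes over 72 s, if anything falls off the work surface, if the arm or the gripper's body presses on something with over 40 N, if the wrist force passes 120 N, or if a joint passes its speed limit or range.

## Robot

A 6-joint arm with a two-finger parallel gripper is mounted at the origin on the work surface. World frame = base frame: x ahead of the robot, y to its left, z up, the work surface at z = 0. Lengths are in m, angles in rad, forces in N, time in s.
With the tool pointing down it reaches from about 0.225 to 0.875 m from the base axis. Payload 3.4 kg.
Tool frame: the origin (TCP) lies midway between the tips of the shut fingers; the grasp point (between the pads) lies 19 mm behind it (manip.pinch_z is the z of the grasp point in the tool frame, in m); z points along the fingers, x is the direction in which the jaws open and shut, and the axes are right-handed (so a half turn about z gives the same grasp; the last joint's range is limited). The gripper opens to 85 mm and grips with 20 to 120 N. Pads are 22 mm wide; open, the fingers measure 114 mm over their backs; the gripper's body (76 mm by 85 mm) begins 54 mm behind the grasp point. The pads swing forward as they close: fully open they stand 13 mm farther back than shut.
Start: joints at [1.056, 0.276, 1.505, -0, 1.361, -0.121], TCP at [0.221, 0.531, 0.231] pointing down, gripper open.
Joint ranges: [-2.89, 2.89], [-0.75, 2.08], [0.22, 2.7], [-1.18, 4.32], [0.11, 2.71], [-2.7, 2.7]. Speed limits (rad/s): [2.57, 2.57, 3.14, 3.14, 3.14, 3.14].

## Interface

Orientations are given as a unit quaternion [w, x, y, z].
In Python, from rig import manip gives the robot as it stands. The module is installed in compiled form; this text tells all that it offers.
- The arm moves only by the tool drive_tool, never from a script. Its argument "steps" is a list of rows, each a list of 5 numbers: the shift along the tool's x, y, z in mm, then the turn about the tool's z in rad, then the gripper command: -1 is shut, 1 is fully open, values between are in proportion. A call has 1 to 5 rows; each row is the pose to reach, as a shift and turn from the pose measured when the call began, along the tool's axes at that moment; what a row does not reach only later rows make up. A row lasts 1/10 s, in which the tool goes at most 50 mm and 8.59 degrees, less where a joint would pass 70% of its speed; a pose out of reach is approached as far as the arm can. A call with a gripper value outside its range is refused whole. The fingers move at their own pace and stop on an object; "squeeze" is the grip in N (left out, the last holds). Time passes only in rows, so rows that repeat a pose let the fingers close. It gives the time, the measured TCP pose, the force and the opening at its end, in the units of the state.
- manip.get_state(): the state, without advancing time (a new reading comes with each control period).
- manip.get_image(name): name is "scene" or "side" or "wrist"; returns the picture (420x560x3 uint8, blue, green, red); there is no depth.
- manip.get_calibration(name): a dict with "camera_matrix" (3x3 intrinsics, pixels), "rvec" (rotation vector, rad) and "tvec" (3), from world to camera coordinates, as OpenCV has them. Camera axes: x right, y down, z forward; pixel columns grow to the right and rows downward; lengths in m; the calibration is good to about 2 mm. A picture is of the moment at which its call begins: read the wrist's pose just before it. get_calibration takes no time and is no camera call; for the wrist camera it gives the pose at the moment of the call.
- manip.sign_off(): hands the job in, once; it reports no verdict.
Trained networks look in the newest picture that a camera, given by its name, has taken for a name from the list of things; names that differ only in an ending like _2 or _b are one class to them, and where a whole thing is asked for, a point or a joint stands for the part that bears it (a point fixed in the world has none). Each returns a list of dicts, best first, with "conf" (0 to 1); they miss things now and then, are a little off and sometimes report something else, mostly with a low value. They report only what shows in the picture. A call takes as long as a camera call. They do not tell look-alikes from the thing itself.
- manip.masks_of(camera, name): "pixels" (420x560 bool, what is visible of it) and "location" ([column, row] in pixels, amid what is visible of it).
The state is a dict: "clock": time; "qpos": joint angles; "qd": joint speeds; "effort": joint torques, N m; "position": TCP position; "ee_rot": TCP orientation; "contact_force": force on the tool from outside, world axes, zero at the start; "moment": the same for the moment, N m; "width": finger opening in m.
Only numpy, scipy, OpenCV 4.12 (cv2) and the standard library are available. Lean on these libraries where they do the work, as an engineer would, in place of code of your own. Each camera call takes 0.05 s, during which the arm holds its last target.

## Working session

There is one attempt and no reset: what is moved stays moved. The work goes in short steps, Python scripts to look and compute and a tool call to move; the robot and the scene stay as the last step left them, time stands still between calls to the robot, and variables do not carry over. Pictures are saved under pics/ and viewed, and the job is handed in when it is done.

Besides the shell and the picture viewer there is one more tool, called by a JSON object that holds its "api" and its "payload". drive_tool: Moves the arm, as the interface text tells. Its arguments: {"type":"object","properties":{"steps":{"type":"array","items":{"type":"array","items":{"type":"number"}}},"squeeze":{"type":"number"}},"required":["steps"]}

```bash
ls; mkdir -p pics
cat > h.py <<'E'
import numpy as np, cv2
from rig import manip
def cal(n):
    c=manip.get_calibration(n); K=np.array(c["camera_matrix"],float); R=cv2.Rodrigues(np.array(c["rvec"],float))[0]; t=np.array(c["tvec"],float).ravel()
    return K,R,t
def proj(n,P,c=None):
    K,R,t=c or cal(n); p=(K@((R@np.atleast_2d(P).T)+t[:,None])).T; return p[:,:2]/p[:,2:]
def ray(n,uv,c=None):
    K,R,t=c or cal(n); d=R.T@np.linalg.inv(K)@np.array([uv[0],uv[1],1.]); return -R.T@t, d/np.linalg.norm(d)
def onz(n,uv,z,c=None):
    o,d=ray(n,uv,c); return o+d*(z-o[2])/d[2]
def tri(pairs):
    A=np.zeros((3,3));b=np.zeros(3)
    for o,d in pairs:
        M=np.eye(3)-np.outer(d,d);A+=M;b+=M@o
    return np.linalg.solve(A,b)
E
python3 - <<'E'
from h import *
s=manip.get_state(); print({k:np.round(v,3) for k,v in s.items()}); print(manip.pinch_z)
for n in ["scene","side","wrist"]:
    im=manip.get_image(n); cv2.imwrite(f"pics/a_{n}.png",im)
    K,R,t=cal(n); print(n,K[0,0],np.round(-R.T@t,3),np.round(R[2],2))
E
```

```text
pics
{'clock': np.float64(0.0), 'qpos': array([ 1.056,  0.277,  1.506, -0.   ,  1.361, -0.121]), 'qd': array([-0.   ,  0.001, -0.002,  0.   , -0.   , -0.001]), 'effort': array([-1.0000e-03, -4.1678e+01, -2.4580e+01, -1.0000e-03,  1.1000e-02,
       -0.0000e+00]), 'position': array([0.22 , 0.531, 0.23 ]), 'ee_rot': array([ 0.   ,  0.832,  0.555, -0.001]), 'contact_force': array([-0.756,  0.004, -1.242]), 'moment': array([ 0.007,  0.002, -0.045]), 'width': np.float64(0.085)}
-0.0187
scene 388.9708329717808 [ 0.878 -0.377  0.89 ] [-0.31  0.49 -0.82]
side 465.8977898436534 [0.166 0.77  1.005] [ 0.35 -0.59 -0.73]
wrist 353.10278156417826 [0.151 0.56  0.374] [ 0.27 -0.11 -0.96]
```

View pics/a_scene.png

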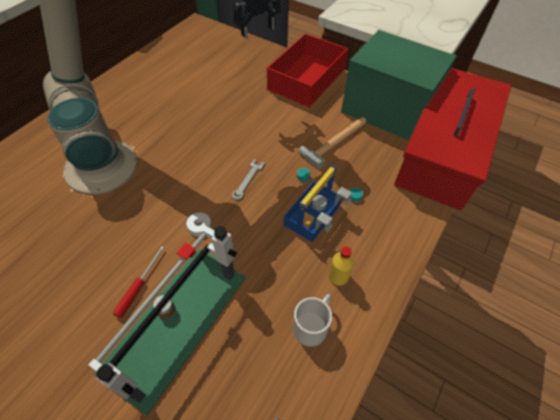

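View pics/a_side.png

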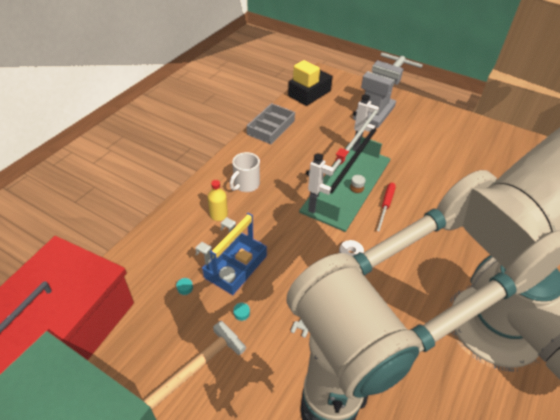

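View pics/a_wrist.png

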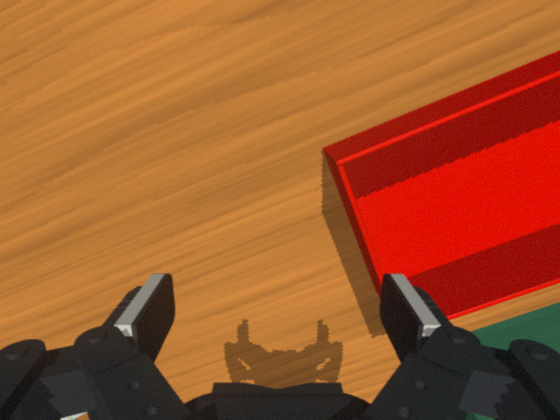

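Run:
```python
from h import *
names=["grip","tray","hook_mouth","hook_side","rack","bar","rest","stop","bearing","brass_block","mug","oil_bottle","screw_jar"]
D={}
for n in ["scene","side"]:
    manip.get_image(n)
    for m in names:
        try:r=manip.masks_of(n,m)
        except Exception as e: print(n,m,e); continue
        print(n,m,[(round(float(a["conf"]),2),np.round(a["location"],1).tolist(),int(a["pixels"].sum())) for a in r[:3]])
        if r: D[n,m]=r[0]
        if r: np.save(f"m_{n}_{m}.npy",r[0]["pixels"])
for m in names:
    if ("scene",m) in D and ("side",m) in D:
        rs=[ray(n,D[n,m]["location"]) for n in("scene","side")]
        P=tri(rs); print(m,np.round(P,4),[np.round(np.linalg.norm(np.cross(P-o,d)),4) for o,d in rs])
print(manip.get_state()["clock"])
```

```text
scene grip [(0.78, [316.8, 209.2], 2189)]
scene tray [(0.66, [324.9, 146.1], 722), (0.65, [315.9, 208.2], 2148)]
scene hook_mouth [(0.72, [314.8, 206.1], 2204)]
scene hook_side [(0.68, [314.7, 207.5], 2150)]
scene rack [(0.66, [171.5, 324.1], 11944), (0.25, [315.6, 205.8], 2207), (0.18, [321.4, 198.4], 109)]
scene bar [(0.73, [172.8, 325.8], 12345)]
scene rest []
scene stop [(0.97, [169.9, 325.3], 12137)]
scene bearing [(0.52, [317.8, 202.0], 179), (0.46, [303.5, 171.5], 118), (0.42, [352.8, 194.3], 145)]
scene brass_block [(0.57, [306.5, 220.7], 112), (0.21, [318.5, 201.6], 169)]
scene mug [(0.67, [312.2, 318.8], 1652)]
scene oil_bottle [(0.57, [339.4, 265.3], 707)]
scene screw_jar [(0.6, [320.0, 200.1], 184), (0.56, [196.9, 222.3], 400), (0.46, [169.2, 310.5], 194)]
side grip [(0.75, [234.9, 252.1], 2839)]
side tray [(0.73, [232.9, 252.5], 2793)]
side hook_mouth [(0.78, [234.8, 250.2], 2733)]
side hook_side [(0.58, [230.2, 251.2], 2701)]
side rack [(0.77, [344.3, 173.4], 5465)]
side bar [(0.98, [347.2, 174.2], 5453)]
side rest [(0.72, [346.6, 171.2], 5397)]
side stop [(0.87, [347.9
[... 466 characters left out ...]
 [np.float64(0.0019), np.float64(0.0019)]
hook_side [0.6382 0.1937 0.05  ] [np.float64(0.004), np.float64(0.004)]
rack [ 0.528  -0.2515  0.0345] [np.float64(0.004), np.float64(0.004)]
bar [ 0.5253 -0.2548  0.0284] [np.float64(0.0018), np.float64(0.0018)]
stop [ 0.5192 -0.2554  0.0226] [np.float64(0.001), np.float64(0.001)]
bearing [ 0.5786  0.2826 -0.0693] [np.float64(0.0231), np.float64(0.0231)]
brass_block [0.6265 0.1664 0.0109] [np.float64(0.0009), np.float64(0.0009)]
mug [ 0.782  -0.0723  0.0413] [np.float64(0.0006), np.float64(0.0006)]
oil_bottle [0.7724 0.0727 0.0553] [np.float64(0.0012), np.float64(0.0012)]
screw_jar [0.5477 0.0446 0.2344] [np.float64(0.1471), np.float64(0.1471)]
1.55
```

Run:
```python
import cv2
a=cv2.imread("pics/a_scene.png"); b=cv2.imread("pics/a_side.png")
cv2.imwrite("pics/b1.png",cv2.resize(a[200:420,60:340],None,fx=2.7,fy=2.7,interpolation=2))
cv2.imwrite("pics/b2.png",cv2.resize(b[80:300,180:420],None,fx=2.7,fy=2.7,interpolation=2))
cv2.imwrite("pics/b3.png",cv2.resize(a[150:250,260:380],None,fx=5,fy=5,interpolation=2))
```

```text
(no output)
```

View pics/b1.png

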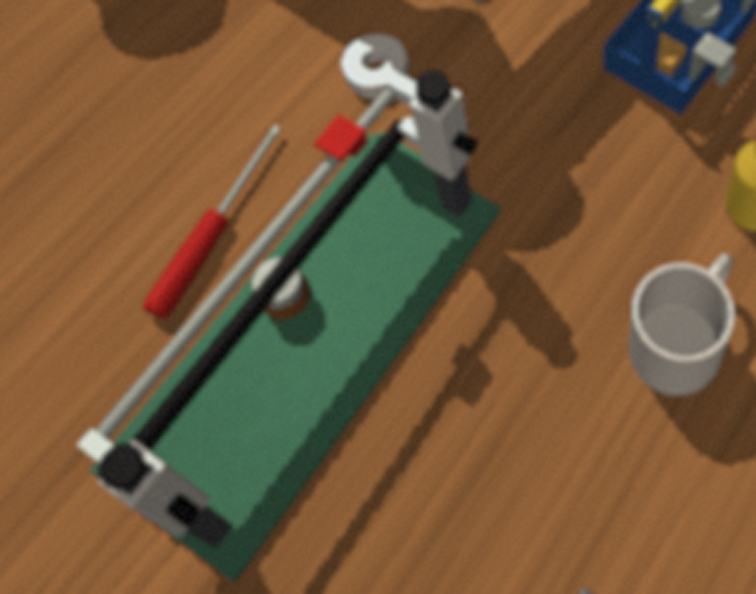

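View pics/b2.png

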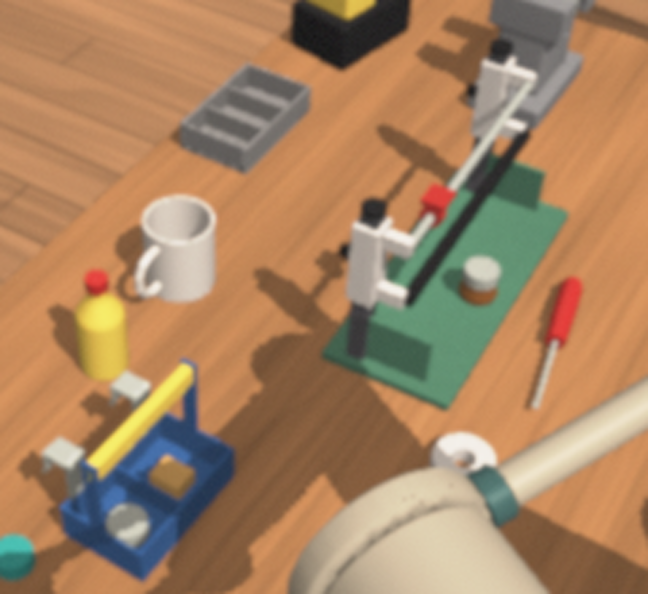

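View pics/b3.png

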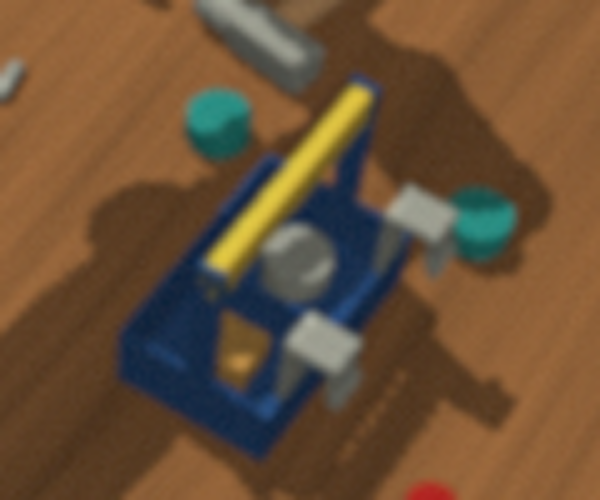

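Run:
```python
import cv2
a=cv2.imread("pics/a_scene.png"); b=cv2.imread("pics/a_side.png")
def crop(im,x0,y0,w,h,f,n):
    c=cv2.resize(im[y0:y0+h,x0:x0+w],None,fx=f,fy=f,interpolation=2)
    for i in range(0,w,10): cv2.putText(c,str(x0+i),(i*f,8),0,.3,(255,255,255),1); cv2.line(c,(i*f,10),(i*f,14),(255,255,255),1)
    for i in range(0,h,10): cv2.putText(c,str(y0+i),(0,i*f+4),0,.3,(255,255,255),1)
    cv2.imwrite(n,c)
crop(a,180,220,100,75,8,"pics/c1.png")
crop(a,85,340,100,75,8,"pics/c2.png")
crop(b,295,90,100,75,8,"pics/c3.png")
crop(b,295,150,100,75,8,"pics/c4.png")
```

```text
(no output)
```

View pics/c1.png

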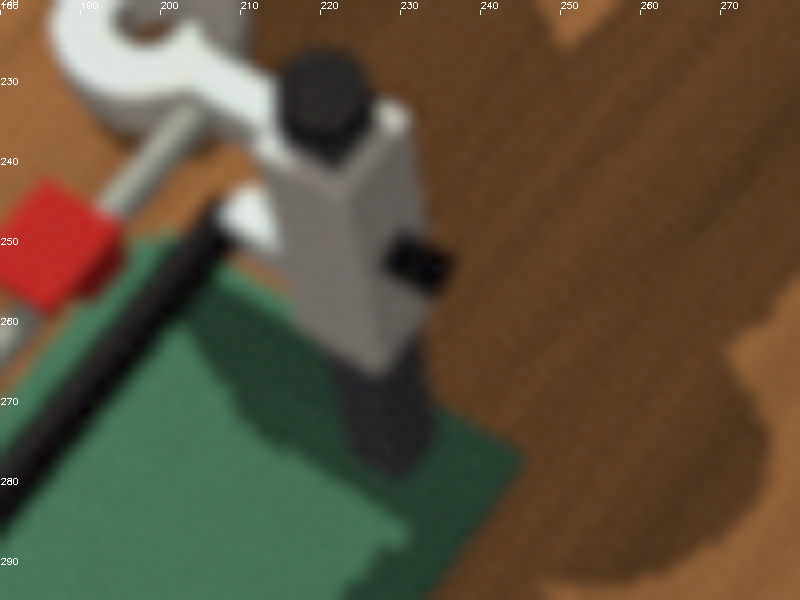

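View pics/c2.png

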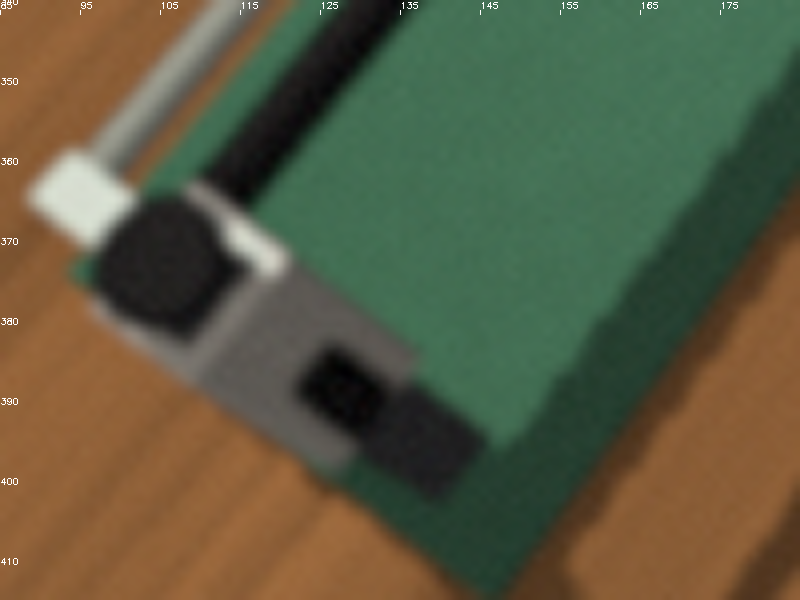

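View pics/c3.png

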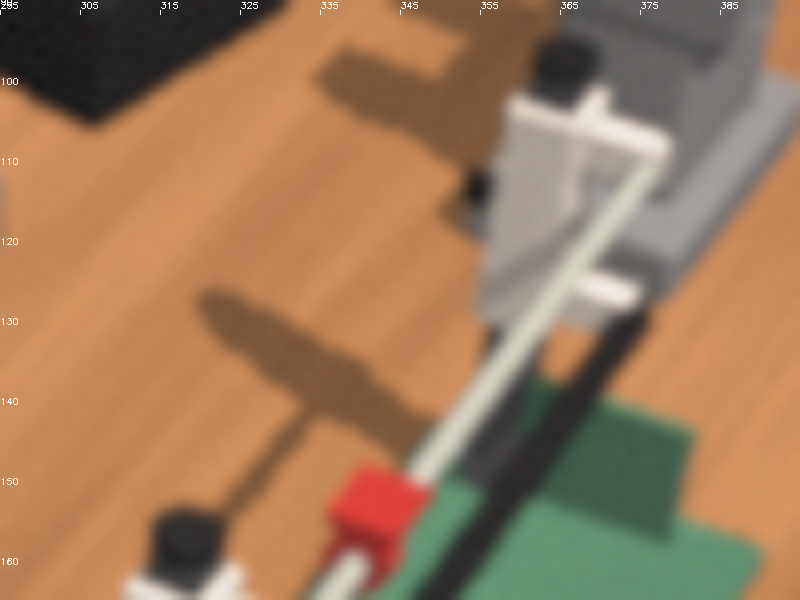

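View pics/c4.png

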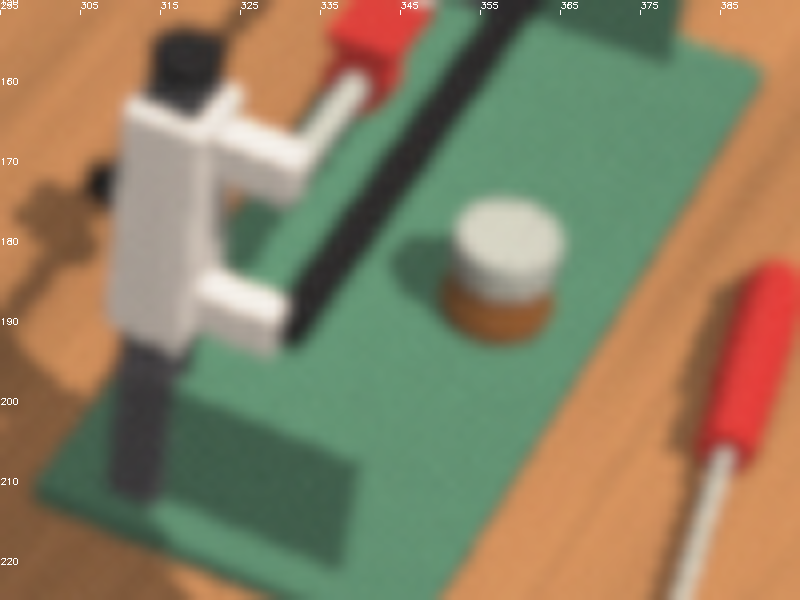

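```bash
cat > rackfit.py <<'E'
from h import *
from scipy.optimize import least_squares
obs=[("scene",(75,180,12,0),(245.2,277.5)),("scene",(75,-180,12,0),(146.3,414.7)),("scene",(-75,180,12,0),(200.6,249)),("scene",(-75,-180,12,0),(94,373.8)),
("scene",(40,160,218,0),(220.6,230)),("scene",(40,-160,218,0),(105,372.8)),
("scene",(0,-150,0,1),(98.7,360.6)),("scene",(-6,-150,-70,1),(114.4,364.4)),
("side",(-75,-180,12,0),(390.4,158.8)),("side",(75,180,12,0),(299.8,211.3)),("side",(-75,180,12,0),(345.6,230)),
("side",(40,-160,218,0),(365.6,96.9)),("side",(40,160,218,0),(318.4,155.6)),("side",(0,-150,0,1),(376.3,110.6))]
C={n:cal(n) for n in("scene","side")}
def pt(p,m):
    x,y,th,h=p; c,s=np.cos(th),np.sin(th); X=np.array(m[:3])/1e3
    return np.array([x+c*X[0]-s*X[1], y+s*X[0]+c*X[1], X[2]+(h if m[3] else 0)])
def res(p): return np.concatenate([proj(n,pt(p,m),C[n])[0]-uv for n,m,uv in obs])
if __name__=="__main__":
    r=least_squares(res,[.52,-.25,-.1,.172],loss="soft_l1"); print(np.round(r.x,4)); print(np.round(r.fun.reshape(-1,2),1))
    for nm,m in [("stop",(0,95,0,1)),("bar0",(0,0,0,1)),("barend",(0,-150,0,1))]: print(nm,pt(r.x,m))
E
python3 rackfit.py
```

```text
[ 0.5165 -0.2404  0.0372  0.1847]
[[ 0.3 -2.1]
 [-0.2 -0. ]
 [-3.4 -1. ]
 [-1.3  0. ]
 [-0.6  0.2]
 [-0.3 -1.4]
 [ 0.3 -2.2]
 [-4.2  2.2]
 [-0.6 -1.5]
 [-2.1 -1.8]
 [-0.6 -0.5]
 [-1.  -1. ]
 [-1.   0. ]
 [-2.3  0.3]]
stop [ 0.5130047  -0.14547291  0.18472179]
bar0 [ 0.51654151 -0.24040705  0.18472179]
barend [ 0.52212595 -0.39030307  0.18472179]
```

```bash
python3 - <<'E'
from h import *
from scipy.optimize import least_squares
b=lambda u,v:(260+u/5,150+v/5)
obs=[("scene",(-4,-71,136),b(208,268)),("scene",(-4,71,136),b(358,88)),
("scene",(-47,-75,45),b(122,340)),("scene",(47,-75,45),b(262,432)),("scene",(-47,-75,0),b(122,375)),("scene",(47,-75,0),b(262,460)),
("scene",(58,-50,94),b(322,342)),("scene",(58,50,94),b(422,213))]
C={n:cal(n) for n in("scene","side")}
def pt(p,m):
    x,y,th=p; c,s=np.cos(th),np.sin(th); X=np.array(m)/1e3
    return np.array([x+c*X[0]-s*X[1], y+s*X[0]+c*X[1], X[2]])
r=least_squares(lambda p:np.concatenate([proj(n,pt(p,m),C[n])[0]-uv for n,m,uv in obs]),[.63,.19,0],loss="soft_l1")
print(np.round(r.x,4)); print(np.round(r.fun.reshape(-1,2),1)); print(pt(r.x,(4,0,125)))
E
python3 -c "
from h import *
s=manip.get_state();from scipy.spatial.transform import Rotation as R
q=s['ee_rot'];print(np.round(R.from_quat([*q[1:],q[0]]).as_matrix(),3))
K,Rm,t=cal('wrist');T=R.from_quat([*q[1:],q[0]]).as_matrix();print('cam in tool',T.T@(-Rm.T@t-s['position']),'axes',T.T@Rm.T)
"
```

```text
[ 0.6312  0.1973 -0.0472]
[[-1.2 -0.9]
 [-0.6 -0.5]
 [-0.4 -1.5]
 [ 1.7 -2. ]
 [-0.7  0.8]
 [ 0.2  1.4]
 [ 0.6  0.8]
 [ 0.9  0.9]]
[0.63517681 0.19707324 0.125     ]
[[ 0.384  0.923  0.   ]
 [ 0.923 -0.384  0.   ]
 [ 0.     0.    -1.   ]]
cam in tool [ 5.00658120e-05 -7.51968296e-02 -1.43274512e-01] axes [[ 9.99999661e-01  3.57022398e-05  8.22480978e-04]
 [-2.75989624e-04  9.55784253e-01  2.94068676e-01]
 [-7.75615456e-04 -2.94068803e-01  9.55783939e-01]]
```

```bash
cat >> h.py <<'E'
from scipy.spatial.transform import Rotation as Rot
def Rq(q): return Rot.from_quat([*q[1:],q[0]]).as_matrix()
def shift(P,yaw=None):
    "tool shift mm and turn to bring TCP to world P with tool-x yaw"
    s=manip.get_state(); T=Rq(s["ee_rot"]); d=T.T@(np.array(P)-s["position"])*1e3
    y0=np.arctan2(T[1,0],T[0,0]); tu=0 if yaw is None else -(yaw-y0)
    return np.round(d,1),round((tu+np.pi)%(2*np.pi)-np.pi,4)
E
python3 -c "
from h import *
print(shift((.635,.197,.23),-.047))"
```

```text
(array([-149.5,  510.8,    1.4]), np.float64(1.224))
```

{"api": "drive_tool", "payload": {"steps": [[-149.5,511,0,1.224,1],[-149.5,511,0,1.224,1],[-149.5,511,0,1.224,1],[-149.5,511,0,1.224,1],[-149.5,511,0,1.224,1]]}}

```text
clock: 2.05
position: [0.4166, 0.3728, 0.2315]
ee_rot: [-0.0, 0.978, 0.209, 0.0]
contact_force: [-0.3, -0.0, -1.1]
width: 0.0852
```

```bash
python3 -c "
from h import *
print(shift((.635,.197,.23),-.047))"
```

```text
(array([127.5, 249.8,   1.5]), np.float64(0.4681))
```

{"api": "drive_tool", "payload": {"steps": [[127.5,249.8,1,0.468,1],[127.5,249.8,1,0.468,1],[127.5,249.8,1,0.468,1],[127.5,249.8,1,0.468,1],[127.5,249.8,1,0.468,1]]}}

```text
clock: 2.55
position: [0.6114, 0.2157, 0.2307]
ee_rot: [-0.0, 1.0, -0.024, 0.0]
contact_force: [0.3, 1.7, -1.0]
width: 0.0858
```

```bash
python3 -c "
from h import *
print(shift((.635,.197,.23),-.047))
cv2.imwrite('pics/d1.png',manip.get_image('wrist'))
"
```

```text
(array([24.5, 17.6,  0.7]), np.float64(-0.0006))
```

View pics/d1.png

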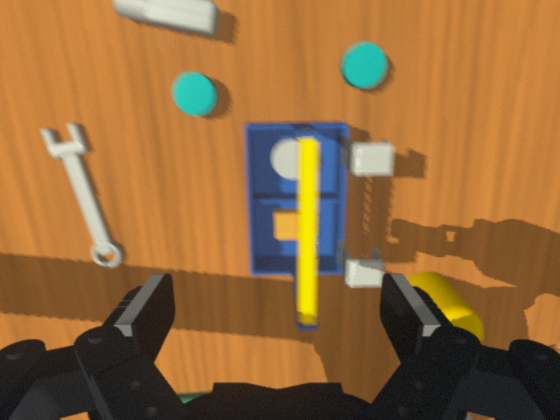

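{"api": "drive_tool", "payload": {"steps": [[24.5,17.6,0,0,1],[24.5,17.6,0,0,1],[24.5,17.6,0,0,1]]}}

```text
clock: 2.9
position: [0.6425, 0.1901, 0.2296]
ee_rot: [0.002, 1.0, -0.027, 0.004]
contact_force: [-0.3, -0.0, -0.0]
width: 0.0855
```

```bash
python3 -c "
from h import *
s=manip.get_state();print(s['position'],s['qd'].round(3))
C=cal('wrist');im=manip.get_image('wrist')
np.save('d2C.npy',np.array(C,dtype=object),allow_pickle=True)
cv2.imwrite('pics/d2.png',im)
x=cv2.resize(im[60:330,180:440],None,fx=2.2,fy=2.2,interpolation=2);cv2.imwrite('pics/d2z.png',x)
"
```

```text
[0.64247301 0.19009638 0.22957147] [ 0.027 -0.019  0.017  0.01   0.006  0.   ]Traceback (most recent call last):
  File "<string>", line 5, in <module>
    np.save('d2C.npy',np.array(C,dtype=object),allow_pickle=True)
                      ~~~~~~~~^^^^^^^^^^^^^^^^
ValueError: could not broadcast input array from shape (3,3) into shape (3,)
```

```bash
python3 -c "
from h import *
import pickle
C=cal('wrist');im=manip.get_image('wrist')
s=manip.get_state();print(s['position'],s['qd'].round(3))
pickle.dump(C,open('d2C.pkl','wb'))
cv2.imwrite('pics/d2.png',im)
x=cv2.resize(im[60:330,180:440],None,fx=2.2,fy=2.2,interpolation=2);cv2.imwrite('pics/d2z.png',x)
"
```

```text
[0.64148721 0.19127219 0.23008998] [ 0.014 -0.009  0.003 -0.003 -0.002  0.001]
```

View pics/d2z.png

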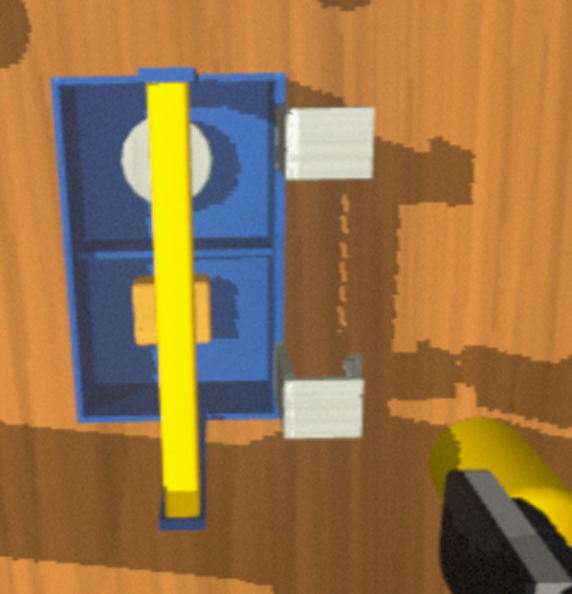

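```bash
cat > trayfit.py <<'E'
from h import *
import pickle
from scipy.optimize import least_squares
C=pickle.load(open('d2C.pkl','rb'))
b=lambda u,v:(180+u/2.2,60+v/2.2)
obs=[((-2,71,136),(148,84)),((10,71,136),(190,84)),((-2,-71,136),(164,490)),((10,-71,136),(198,487)),
((-47,75,45),(53,80)),((47,75,45),(285,75)),((-47,-75,45),(80,419)),
((72,62,94),(374,107)),((72,38,94),(374,179)),((72,-38,94),(362,378)),((72,-62,94),(362,437))]
def pt(p,m):
    x,y,th=p; c,s=np.cos(th),np.sin(th); X=np.array(m)/1e3
    return np.array([x+c*X[0]-s*X[1], y+s*X[0]+c*X[1], X[2]])
r=least_squares(lambda p:np.concatenate([proj('w',pt(p,m),C)[0]-b(*uv) for m,uv in obs]),[.63,.19,0],loss="soft_l1")
print(np.round(r.x,4)); print(np.round(r.fun.reshape(-1,2),1)); g=pt(r.x,(4,0,125));print('grip',g)
print(shift((g[0],g[1]+.0,.16),r.x[2]), shift((g[0],g[1],.125-.0187),r.x[2]))
E
python3 trayfit.py
```

```text
[ 0.6274  0.1987 -0.0346]
[[ 0.4 -0.5]
 [ 0.2 -0.8]
 [ 1.1 11.9]
 [ 1.4 13. ]
 [-0.3 -1.4]
 [ 0.9 -1. ]
 [-0.8  1.4]
 [-0.4  0.4]
 [-1.8 -0.3]
 [-0.1  0.6]
 [-1.2 -0.2]]
grip [0.63139681 0.19858146 0.125     ]
(array([-11. ,  -7.1,  70. ]), np.float64(-0.0169)) (array([-11.4,  -7.3, 123.7]), np.float64(-0.0169))
```

```bash
sed -i 's/(164,490)/(165,517)/;s/(198,487)/(200,514)/' trayfit.py; python3 trayfit.py
```

```text
[ 0.6275  0.1985 -0.0326]
[[ 0.4 -0.1]
 [ 0.1 -0.4]
 [ 0.9 -0.1]
 [ 0.9  1. ]
 [-0.4 -1. ]
 [ 0.9 -0.9]
 [-0.6  1.7]
 [-0.5  0.5]
 [-1.7 -0.2]
 [ 0.1  0.6]
 [-1.  -0.1]]
grip [0.63149203 0.19835277 0.125     ]
(array([-10.9,  -6.9,  70. ]), np.float64(-0.0189)) (array([-11.3,  -7.1, 123.7]), np.float64(-0.0189))
```

{"api": "drive_tool", "payload": {"steps": [[-11.3,-7,30,-0.019,1],[-11.3,-7,60,-0.019,1],[-11.3,-7,90,-0.019,1],[-11.3,-7,110,-0.019,1],[-11.3,-7,118,-0.019,1]]}}

```text
clock: 3.5
position: [0.6288, 0.1992, 0.1099]
ee_rot: [0.003, 1.0, -0.015, 0.002]
contact_force: [0.2, -0.0, -0.9]
width: 0.0856
```

```bash
python3 -c "
from h import *
cv2.imwrite('pics/e1.png',manip.get_image('wrist'))
s=manip.get_state();print(s['position'],s['contact_force'],s['qd'].round(3))
print(shift((.6315,.1984,.1063),-.033))
"
```

```text
[0.6291368  0.19906316 0.10975445] [ 0.07567403  0.19845082 -0.9998391 ] [-0.005 -0.017 -0.041 -0.002  0.038 -0.002]
(array([2.4, 0.6, 3.5]), np.float64(0.002))
```

View pics/e1.png

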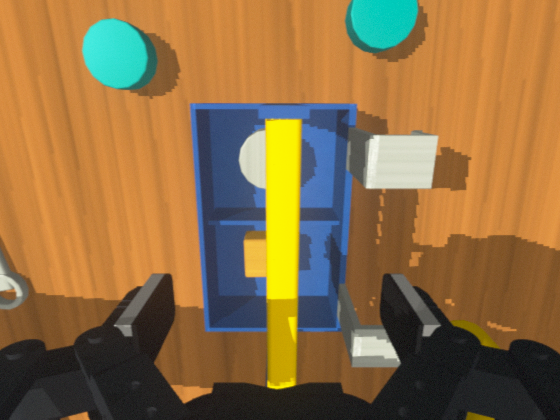

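{"api": "drive_tool", "payload": {"steps": [[2,0.6,3.5,0,1],[2,0.6,3.5,0,0],[2,0.6,3.5,0,-0.5],[2,0.6,3.5,0,-1],[2,0.6,3.5,0,-1]], "squeeze": 70}}

```text
clock: 4.05
position: [0.6315, 0.1984, 0.107]
ee_rot: [0.003, 1.0, -0.016, 0.002]
contact_force: [-0.1, -0.2, -0.6]
width: 0.0283
```

{"api": "drive_tool", "payload": {"steps": [[0,0,0,0,-1],[0,0,0,0,-1],[0,0,0,0,-1]]}}

```text
clock: 4.35
position: [0.6314, 0.1982, 0.1072]
ee_rot: [0.003, 1.0, -0.016, 0.002]
contact_force: [-1.2, -0.2, 1.7]
width: 0.0112
```

```bash
python3 -c "
from h import *
s=manip.get_state();print(s['position'],s['contact_force'],s['moment'],s['width'])
cv2.imwrite('pics/f1.png',manip.get_image('wrist'))
"
```

```text
[0.63137168 0.19824    0.10720188] [-1.20190956 -0.19122731  1.71793142] [-0.12827989  0.14690017 -0.10578528] 0.011219372373696822
```

View pics/f1.png

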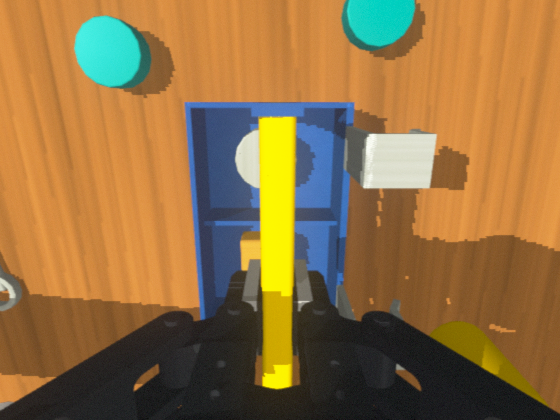

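{"api": "drive_tool", "payload": {"steps": [[0,0,-3,0,-1],[0,0,-6,0,-1],[0,0,-10,0,-1],[0,0,-10,0,-1],[0,0,-10,0,-1]]}}

```text
clock: 4.9
position: [0.6313, 0.1983, 0.1171]
ee_rot: [0.003, 1.0, -0.016, 0.002]
contact_force: [-0.3, -0.0, -5.4]
width: 0.011
```

```bash
python3 -c "
from h import *
s=manip.get_state();print(s['position'],s['contact_force'],s['moment'],s['width'])
cv2.imwrite('pics/f2.png',manip.get_image('wrist'))
print(shift((.44,.198,.25),.037))
"
```

```text
[0.63134356 0.19833673 0.11707891] [-0.27350899 -0.02524414 -5.44227722] [-0.00330566  0.01780571  0.00567803] 0.01100338036199076
(array([-190.6,    7. , -133.7]), np.float64(-0.0682))
```

View pics/f2.png

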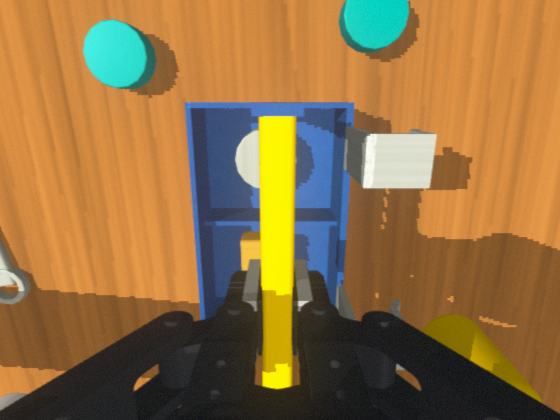

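{"api": "drive_tool", "payload": {"steps": [[-8,0,-10,-0.005,-1],[-22,1,-30,-0.01,-1],[-45,2,-55,-0.02,-1],[-70,3,-80,-0.03,-1],[-95,4,-105,-0.04,-1]]}}

```text
clock: 5.45
position: [0.534, 0.1977, 0.223]
ee_rot: [0.003, 1.0, 0.005, 0.002]
contact_force: [0.1, 0.4, -5.6]
width: 0.0106
```

```bash
python3 -c "
from h import *
print(shift((.43,.15,.257),.037))
"
```

```text
(array([-104.3,   47. ,  -34.1]), np.float64(-0.0276))
```

{"api": "drive_tool", "payload": {"steps": [[-25,5,-15,-0.01,-1],[-50,15,-30,-0.02,-1],[-73,35,-45,-0.028,-1],[-88,60,-52,-0.028,-1],[-94,88,-52,-0.028,-1]]}}

```text
clock: 5.95
position: [0.4384, 0.1091, 0.2774]
ee_rot: [0.002, 1.0, 0.02, 0.003]
contact_force: [1.0, 0.3, -5.1]
width: 0.011
```

```bash
python3 -c "
from h import *
print(shift((.44,-.2576,.275),.037))
"
```

```text
(array([-12.9, 366.4,   4.1]), np.float64(0.0026))
```

{"api": "drive_tool", "payload": {"steps": [[-1,35,2,0,-1],[-3,72,3,0,-1],[-4,112,4,0,-1],[-6,152,4,0,-1],[-7,192,4,0,-1]]}}

```text
clock: 6.45
position: [0.4377, -0.084, 0.2751]
ee_rot: [0.002, 1.0, 0.02, 0.003]
contact_force: [1.1, 0.1, -5.0]
width: 0.0112
```

{"api": "drive_tool", "payload": {"steps": [[-1,35,0,0,-1],[-3,68,0,0,-1],[-4,96,0,0,-1],[-5,118,0,0,-1],[-5,135,0,0,-1]]}}

```text
clock: 6.95
position: [0.4374, -0.2201, 0.2764]
ee_rot: [0.003, 1.0, 0.02, 0.003]
contact_force: [-0.1, 0.6, -5.5]
width: 0.0112
```

```bash
python3 -c "
from h import *
print(shift((.44,-.2576,.275),.037))
"
```

```text
(array([ 1.1, 37.5,  1.6]), np.float64(0.0021))
```

{"api": "drive_tool", "payload": {"steps": [[1,14,1,0,-1],[1,26,1,0,-1],[1,33,1,0,-1],[1,37,1,0,-1],[1,37,1,0,-1]]}}

```text
clock: 7.45
position: [0.4399, -0.257, 0.2755]
ee_rot: [0.002, 1.0, 0.02, 0.003]
contact_force: [0.2, 0.6, -5.3]
width: 0.0108
```

```bash
python3 -c "
from h import *
import pickle
s=manip.get_state();print(s['position'],s['qd'].round(3),s['contact_force'])
C=cal('wrist');im=manip.get_image('wrist');pickle.dump(C,open('g1C.pkl','wb'))
cv2.imwrite('pics/g1.png',im)
for n in('scene','side'): cv2.imwrite(f'pics/g1_{n}.png',manip.get_image(n))
"
```

```text
[ 0.43992688 -0.25702703  0.27547863] [ 0.01  -0.005  0.01   0.008  0.009  0.002] [ 0.24296126  0.57640718 -5.29927491]
```

View pics/g1.png

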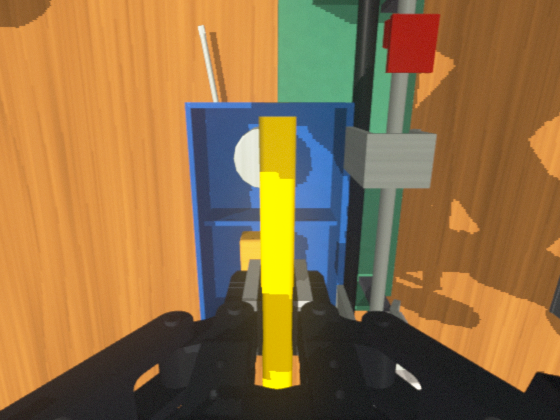

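View pics/g1_scene.png

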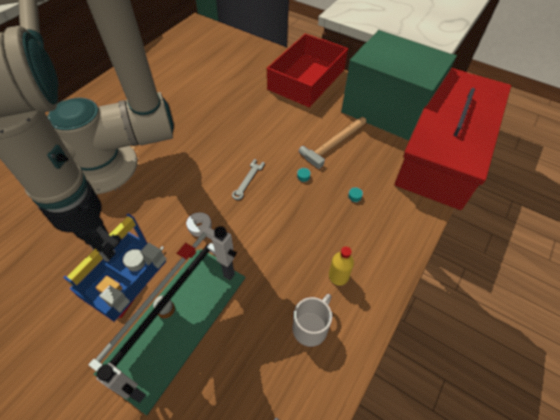

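View pics/g1_side.png

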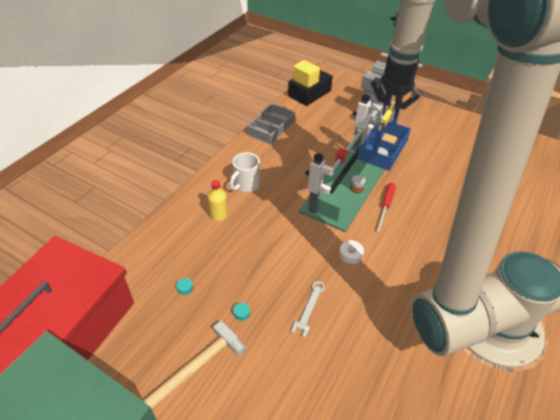

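Run:
```python
import cv2
a=cv2.imread("pics/g1.png"); s=cv2.imread("pics/a_scene.png"); d=cv2.imread("pics/a_side.png")
def crop(im,x0,y0,w,h,f,n):
    c=cv2.resize(im[y0:y0+h,x0:x0+w],None,fx=f,fy=f,interpolation=2)
    for i in range(0,w,10): cv2.putText(c,str(x0+i),(i*f,8),0,.3,(255,255,255),1); cv2.line(c,(i*f,10),(i*f,14),(255,255,255),1)
    for i in range(0,h,10): cv2.putText(c,str(y0+i),(0,i*f+4),0,.3,(255,255,255),1)
    cv2.imwrite(n,c)
crop(a,330,0,130,100,6,"pics/h1.png")
crop(a,320,100,130,100,6,"pics/h2.png")
crop(a,320,240,130,100,6,"pics/h3.png")
```

```text
(no output)
```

View pics/h1.png

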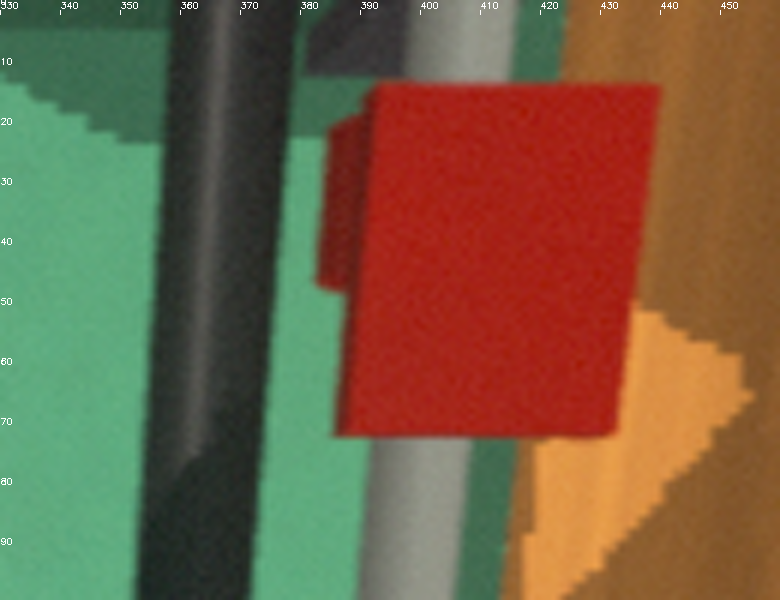

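View pics/h2.png

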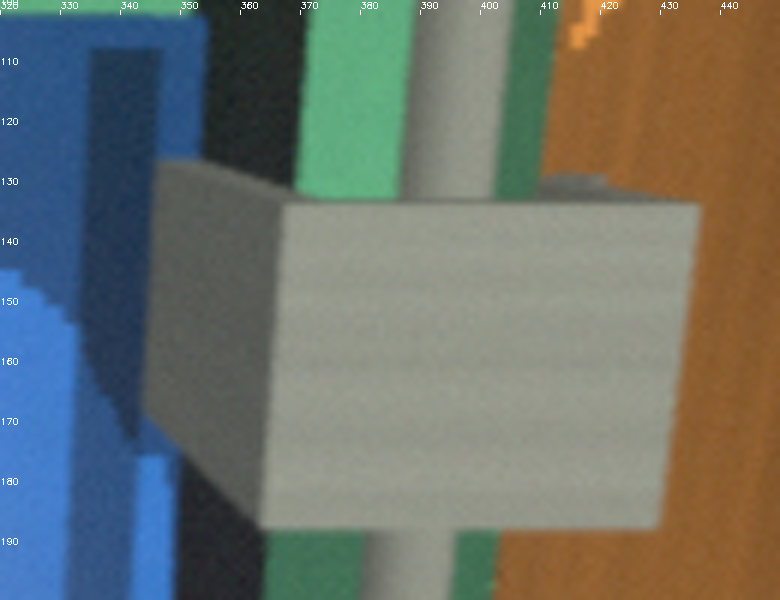

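View pics/h3.png

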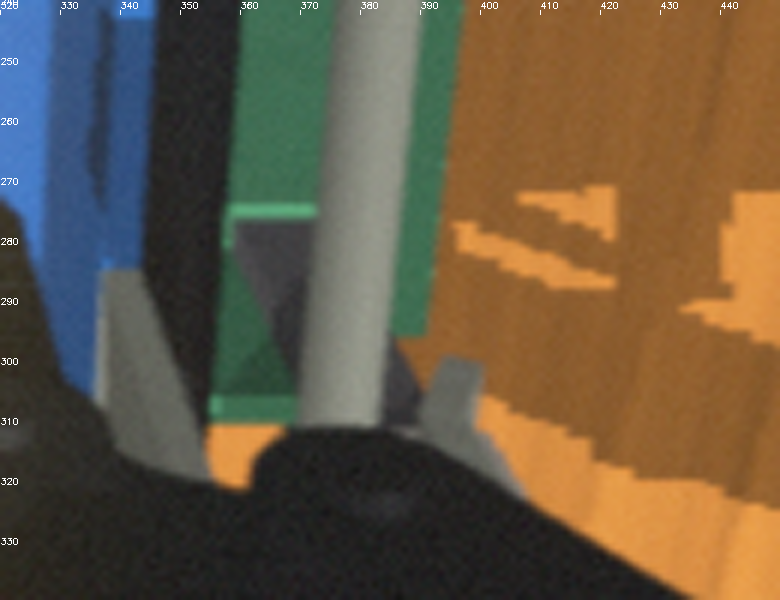

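```bash
cat > rf2.py <<'E'
from rackfit import *
import pickle
Cw=pickle.load(open('g1C.pkl','rb'))
bar=[(406.8,5),(399.7,80),(396.5,110),(388,195),(382.5,250),(377.6,300)]
rest=[(368.9,5),(363.7,80)]
rr=[(371.3,110),(359.3,250),(355,300)]
edge=[(425,5),(412.8,110),(403.3,195),(397.5,250)]
def ld(p,a,b,pts,C):
    q=proj('w',np.array([pt(p,a),pt(p,b)]),C); d=q[1]-q[0]; n=np.array([-d[1],d[0]])/np.linalg.norm(d)
    return (np.array(pts)-q[0])@n
obs2=[o for o in obs if o[1][:2]!=(-6,-150)]
def resw(p):
    return np.concatenate([ld(p,(0,-150,0,1),(0,150,0,1),bar,Cw),ld(p,(-6,-150,-70,1),(-6,150,-70,1),rest,Cw),ld(p,(75,-180,12,0),(75,180,12,0),edge,Cw),
      (np.array(proj('w',pt(p,(-12,95,0,1)),Cw)[0])-(382.8,48))*[0,1], (proj('w',pt(p,(0,79,15,1)),Cw)[0]-(409,72.5))*[0,1]])
def resa(p):
    return np.concatenate([resw(p),0.5*np.concatenate([proj(n,pt(p,m),C[n])[0]-uv for n,m,uv in obs2])])
r=least_squares(resa,[.5165,-.24,.037,.18],loss="soft_l1"); print(np.round(r.x,4)); print(np.round(r.fun,1))
r2=least_squares(resw,[.5165,-.24,.037,.18],loss="soft_l1"); print('wrist only',np.round(r2.x,4)); print(np.round(r2.fun,1))
for h in(.152,.172,.18,.185,.192):
    r3=least_squares(lambda p:resw([*p,h])[:6],[.5165,.037] and [.5165,-.24,.037],loss="linear") if 0 else None
E
python3 rf2.py
```

```text
[ 0.517  -0.2414  0.0368  0.1817]
[-0.1  0.2  0.  -0.  -0.1  0.  -0.   0.1  0.2 -0.2 -0.1  0.3  0.  -0.9
 -0.   0.8  0.1 -0.8 -0.2  0.3 -1.7 -0.3 -0.8  0.3 -0.4  0.4 -0.3 -0.3
  0.4 -0.6 -0.3 -0.8 -1.  -1.  -0.3 -0.4 -0.5 -0.6 -0.5 -0.1 -1.3  0.5]
wrist only [ 0.5172 -0.2413  0.0371  0.1813]
[-0.1  0.3  0.  -0.  -0.1 -0.  -0.   0.1  0.1 -0.3 -0.2  0.2  0.  -0.8
 -0.   0.8]
```

```bash
cat > tf2.py <<'E'
from h import *
import pickle
from scipy.optimize import least_squares
C=pickle.load(open('g1C.pkl','rb'))
obs=[((72,62,94),(436.7,134.2)),((72,38,94),(429.7,187.8)),((-47,75,45),(187,103)),((47,75,45),(353.5,103.5)),((-2,71,136),(260,118)),((10,71,136),(297,118)),((-47,-72,45),(201,320))][:6]
def pt(p,m):
    x,y,z,th,a,b=p; return Rot.from_euler('zxy',[th,a,b]).apply(np.array(m)/1e3)+[x,y,z]
def f(p): return np.concatenate([*[proj('w',pt(p,m),C)[0]-uv for m,uv in obs],np.array(p[4:])*200,[(p[3]-.037)*200]])
r=least_squares(f,[.436,-.257,.168,.037,0,0]); p=r.x
print(np.round(p,4),np.round(r.fun[:12].reshape(-1,2),1)); m=pt(p,(58,0,85)); print('mouth',m)
print('expected mouth',np.array([.4399,-.257,.2755])+[.0541*np.cos(.037),.0541*np.sin(.037),-.0222])
E
python3 tf2.py
```

```text
[ 0.4372 -0.2572  0.1689  0.0424  0.     -0.0054] [[-1.1  0.3]
 [-1.   0.8]
 [-1.4  0.3]
 [ 1.9 -0.7]
 [-0.2 -0.2]
 [ 1.4 -0.3]]
mouth [ 0.4946904  -0.25476078  0.25416723]
expected mouth [ 0.49396297 -0.25499876  0.2533    ]
```

```bash
python3 -c "
from h import *
print(shift((.4587,-.2535,.232),.037))
"
```

```text
(array([18.7, -2.3, 43.6]), np.float64(0.0027))
```

{"api": "drive_tool", "payload": {"steps": [[8,-1,0,0.003,-1],[15,-2,4,0.003,-1],[18.7,-2.3,14,0.003,-1],[18.7,-2.3,26,0.003,-1],[18.7,-2.3,36,0.003,-1]]}}

```text
clock: 8.1
position: [0.4581, -0.2529, 0.2378]
ee_rot: [0.002, 1.0, 0.019, 0.002]
contact_force: [-0.1, -0.1, -5.9]
width: 0.0105
```

{"api": "drive_tool", "payload": {"steps": [[0,0,3,0,-1],[0,0,3,0,-1],[0,0,3,0,-1]]}}

```text
clock: 8.4
position: [0.4581, -0.2531, 0.2348]
ee_rot: [0.002, 1.0, 0.018, 0.002]
contact_force: [0.1, 0.2, -4.4]
width: 0.0113
```

```bash
python3 -c "
from h import *
import pickle
s=manip.get_state();print(s['clock'],s['position'],s['qd'].round(3),s['contact_force'],s['moment'])
C=cal('wrist');im=manip.get_image('wrist');pickle.dump(C,open('k1C.pkl','wb'))
cv2.imwrite('pics/k1.png',im)
cv2.imwrite('pics/k1z.png',cv2.resize(im[100:350,300:450],None,fx=3,fy=2.4,interpolation=2))
cv2.imwrite('pics/k1s.png',cv2.resize(manip.get_image('side')[80:230,290:440],None,fx=4,fy=4,interpolation=2))
print(shift((.4587,-.2535,.232),.037))
"
```

```text
8.4 [ 0.45810737 -0.25308312  0.23482409] [-0.001 -0.006 -0.015  0.003 -0.001 -0.007] [ 0.08046183  0.16367943 -4.42920483] [-0.09414524 -0.0380113  -0.00946785]
(array([0.3, 0.3, 3.3]), np.float64(0.0001))
```

View pics/k1.png

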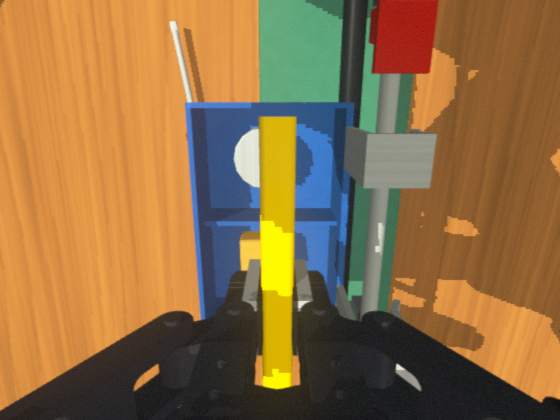

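View pics/k1s.png

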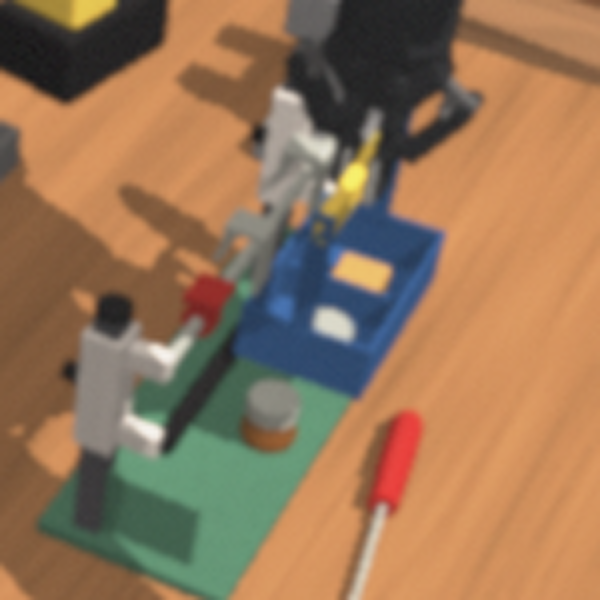

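```bash
cat > barchk.py <<'E'
from h import *
import pickle,sys
im=cv2.imread(sys.argv[1]);C=pickle.load(open(sys.argv[2],'rb'))
p=(.5171,-.2413,.0369,.1816)
def L(X,Y,Z):
    c,s=np.cos(p[2]),np.sin(p[2]);return np.array([p[0]+(c*X-s*Y)/1e3,p[1]+(s*X+c*Y)/1e3,p[3]+Z/1e3])
ax=proj('w',[L(0,y,0) for y in range(-150,100,5)],C)
rr=proj('w',[L(-6,y,-70) for y in range(-150,100,5)],C)
for row in map(int,sys.argv[3:]):
    g=im[row-1:row+2,330:420].astype(float).mean(0); print(row,'pred bar',np.interp(row,ax[::-1,1],ax[::-1,0]).round(1),'rest',np.interp(row,rr[::-1,1],rr[::-1,0]).round(1))
    print(' '.join(f"{330+i}:{int(g[i,0])},{int(g[i,1])},{int(g[i,2])}" for i in range(20,75,1)))
E
python3 barchk.py pics/k1.png k1C.pkl 100 210
```

```text
100 pred bar 388.6 rest 350.4
350:57,57,53 351:57,57,52 352:51,52,47 353:50,51,45 354:47,49,44 355:47,51,45 356:46,48,43 357:41,46,38 358:40,44,38 359:36,40,33 360:51,62,42 361:99,133,76 362:124,166,94 363:126,170,95 364:127,171,96 365:126,171,97 366:125,170,94 367:126,171,95 368:127,171,95 369:127,173,95 370:126,169,93 371:124,169,93 372:126,170,96 373:125,169,94 374:124,169,94 375:125,168,94 376:125,169,95 377:117,153,95 378:100,121,94 379:94,104,100 380:98,107,105 381:103,114,110 382:105,116,115 383:113,123,121 384:116,128,126 385:120,130,129 386:124,136,133 387:128,139,138 388:132,144,141 389:135,147,144 390:135,147,144 391:134,147,146 392:135,147,145 393:136,148,147 394:132,146,144 395:133,144,144 396:128,141,139 397:111,127,116 398:90,113,83 399:84,109,70 400:80,106,66 401:83,108,68 402:81,109,68 403:80,109,67 404:81,107,67
210 pred bar 378.7 rest 343.9
350:44,37,36 351:48,40,39 352:45,42,36 353:64,75,49 354:81,102,60 355:89,112,66 356:88,112,65 357:87,112,64 358:88,113,65 359:87,111,63 360:88,111,64 361:87,112,65 362:87,111,64 363:86,111,64 364:85,110,63 365:87,111,65 366:85,111,65 367:86,110,65 368:85,106,70 369:88,100,85 370:94,103,98 371:101,108,106 372:103,113,109 373:112,120,116 374:115,125,122 375:119,130,127 376:124,133,131 377:127,135,133 378:131,142,139 379:132,143,140 380:133,144,141 381:135,147,144 382:137,148,146 383:135,146,144 384:135,146,144 385:131,142,140 386:117,132,121 387:95,117,88 388:85,111,67 389:82,110,64 390:85,112,66 391:85,112,67 392:83,110,65 393:83,111,65 394:82,109,63 395:82,109,65 396:81,109,64 397:78,106,67 398:68,100,101 399:51,91,127 400:49,91,135 401:48,91,136 402:46,92,138 403:48,92,139 404:50,92,136
```

```bash
cat > rf3.py <<'E'
from rf2 import *
Ck=pickle.load(open('k1C.pkl','rb'))
def resb(p): return np.concatenate([resw(p),ld(p,(0,-150,0,1),(0,150,0,1),[(387.5,100),(377.6,210)],Ck),ld(p,(2,-150,-70,1),(2,150,-70,1),[(360.3,100),(352.8,210)],Ck)])
r=least_squares(resb,[.5165,-.24,.037,.18],loss="soft_l1"); print(np.round(r.x,4)); print(np.round(r.fun,1))
r=least_squares(lambda p:resb(p)[[0,1,2,3,4,5,16,17]],[.5165,-.24,.037,.18]); print(np.round(r.x,4)); print(np.round(r.fun,1))
E
python3 rf3.py
```

```text
[ 0.517  -0.2414  0.0368  0.1817]
[-0.1  0.2  0.  -0.  -0.1  0.  -0.   0.1  0.2 -0.2 -0.1  0.3  0.  -0.9
 -0.   0.8  0.1 -0.8 -0.2  0.3 -1.7 -0.3 -0.8  0.3 -0.4  0.4 -0.3 -0.3
  0.4 -0.6 -0.3 -0.8 -1.  -1.  -0.3 -0.4 -0.5 -0.6 -0.5 -0.1 -1.3  0.5]
wrist only [ 0.5172 -0.2413  0.0371  0.1813]
[-0.1  0.3  0.  -0.  -0.1 -0.  -0.   0.1  0.1 -0.3 -0.2  0.2  0.  -0.8
 -0.   0.8]
[ 0.517  -0.2413  0.0366  0.1812]
[ 0.2  0.6  0.3  0.3  0.3  0.3  0.2  0.3  0.2 -0.1 -0.   0.4  0.  -0.8
 -0.   0.8 -0.6 -0.6 -0.9 -0.9]
[ 0.6931 -5.2078  0.0367  0.2003]
[-0.2  0.2  0.  -0.  -0.1  0.   0.  -0.1]
```

{"api": "drive_tool", "payload": {"steps": [[0,0,2,0,-1],[0,0,4,0,-1],[0,0,6,0,-1],[0,0,8,0,-1],[0,0,9,0,-1]]}}

```text
clock: 9.0
position: [0.4583, -0.2532, 0.226]
ee_rot: [0.002, 1.0, 0.019, 0.003]
contact_force: [0.1, -0.2, -5.5]
width: 0.0106
```

{"api": "drive_tool", "payload": {"steps": [[0,0,2,0,-1],[0,0,4,0,-1],[0,0,6,0,-1],[0,0,7,0,-1]]}}

```text
clock: 9.4
position: [0.4582, -0.2531, 0.2187]
ee_rot: [0.002, 1.0, 0.018, 0.002]
contact_force: [0.3, 0.1, -5.5]
width: 0.0108
```

```bash
python3 -c "
from h import *
s=manip.get_state();print(s['clock'],s['position'],s['contact_force'],s['moment'])
print(shift((.4581,-.2531,.2035),.037))
"
```

```text
9.4 [ 0.45823539 -0.25314994  0.21873949] [ 0.27422665  0.0998308  -5.50213978] [-0.01575696 -0.00867494  0.01035495]
(array([-0.2, -0.1, 15.2]), np.float64(-0.0))
```

{"api": "drive_tool", "payload": {"steps": [[0,0,1.5,0,-1],[0,0,3,0,-1],[0,0,4.5,0,-1],[0,0,5,0,-1]]}}

```text
clock: 9.8
position: [0.4582, -0.2531, 0.2135]
ee_rot: [0.002, 1.0, 0.019, 0.002]
contact_force: [-0.6, 0.2, -4.6]
width: 0.0106
```

{"api": "drive_tool", "payload": {"steps": [[0,0,1.5,0,-1],[0,0,3,0,-1],[0,0,4,0,-1],[0,0,4,0,-1]]}}

```text
clock: 10.2
position: [0.4581, -0.253, 0.2093]
ee_rot: [0.002, 1.0, 0.019, 0.002]
contact_force: [-0.5, 0.6, -5.9]
width: 0.0107
```

```bash
python3 -c "
from h import *
s=manip.get_state();print(s['clock'],s['position'],s['contact_force'],s['moment'])
"
```

```text
10.2 [ 0.45808035 -0.25299963  0.20931953] [-0.54039956  0.58185728 -5.89917381] [-0.03269782  0.00268011  0.02055646]
```

{"api": "drive_tool", "payload": {"steps": [[0,0,1,0,-1],[0,0,2,0,-1],[0,0,3,0,-1],[0,0,3,0,-1]]}}

```text
clock: 10.6
position: [0.458, -0.2529, 0.2061]
ee_rot: [0.001, 1.0, 0.018, 0.002]
contact_force: [0.7, 0.1, -5.0]
width: 0.0107
```

{"api": "drive_tool", "payload": {"steps": [[0,0,0.7,0,-1],[0,0,1.4,0,-1],[0,0,1.5,0,-1]]}}

```text
clock: 10.9
position: [0.458, -0.2529, 0.2048]
ee_rot: [0.001, 1.0, 0.019, 0.002]
contact_force: [-0.2, 0.0, -3.4]
width: 0.0108
```

Force begins to ease; half-millimetre steps now.

{"api": "drive_tool", "payload": {"steps": [[0,0,0.5,0,-1],[0,0,0.5,0,-1]]}}

```text
clock: 11.1
position: [0.4579, -0.253, 0.2047]
ee_rot: [0.002, 1.0, 0.019, 0.002]
contact_force: [-1.3, 0.5, -1.1]
width: 0.0104
```

{"api": "drive_tool", "payload": {"steps": [[0,0,0.5,0,-1],[0,0,0.5,0,-1]]}}

```text
clock: 11.3
position: [0.4579, -0.253, 0.2046]
ee_rot: [0.002, 1.0, 0.019, 0.002]
contact_force: [-2.3, 0.7, -0.5]
width: 0.0109
```

```bash
python3 -c "
from h import *
s=manip.get_state();print(s['clock'],s['position'],s['contact_force'],s['moment'])
"
```

```text
11.3 [ 0.45793229 -0.25298097  0.20463186] [-2.30535445  0.73580014 -0.52259984] [ 0.05837897  0.11409447 -0.03215975]
```

{"api": "drive_tool", "payload": {"steps": [[-0.4,-2,0.3,0,-1],[-0.4,-5,0.3,0,-1],[-0.4,-8,0.3,0,-1],[-0.4,-11,0.3,0,-1],[-0.4,-14,0.3,0,-1]]}}

```text
clock: 11.8
position: [0.4574, -0.2391, 0.2045]
ee_rot: [0.002, 1.0, 0.019, 0.003]
contact_force: [-0.5, -2.0, -1.7]
width: 0.0107
```

```bash
cat > st.py <<'E'
from h import *
s=manip.get_state();T=Rq(s['ee_rot']);P=s['position']+T@[.0543,0,.0218]
p=(.517,-.2413,.0367,.1826);d=P-[p[0],p[1],p[3]];c,n=np.cos(p[2]),np.sin(p[2])
print(s['clock'],s['position'].round(4),'F',s['contact_force'].round(1),'M',s['moment'].round(2),'mouth rack mm',np.round(1e3*np.array([c*d[0]+n*d[1],-n*d[0]+c*d[1],d[2]]),1),'yaw',np.arctan2(T[1,0],T[0,0]).round(4),'tilt',T[:2,2].round(4))
E
python3 st.py
```

```text
11.8 [ 0.4574 -0.2391  0.2045] F [-0.5 -2.  -1.7] M [-0.36 -0.25 -0.14] mouth rack mm [-5.1  4.3  0.4] yaw 0.037 tilt [ 0.0056 -0.0043]
```

{"api": "drive_tool", "payload": {"steps": [[0,-2,0.3,0,-1],[0,-5,0.3,0,-1],[0,-8,0.3,0,-1],[0,-11,0.3,0,-1],[0,-14,0.3,0,-1]]}}

```text
clock: 12.3
position: [0.4571, -0.2251, 0.2044]
ee_rot: [0.003, 1.0, 0.018, 0.003]
contact_force: [-0.1, -3.1, 1.1]
width: 0.0104
```

```bash
python3 st.py; python3 -c "
from h import *
cv2.imwrite('pics/m1.png',manip.get_image('wrist'))"
```

```text
12.3 [ 0.4571 -0.2251  0.2044] F [-0.1 -3.1  1.1] M [-0.44 -0.26 -0.21] mouth rack mm [-4.8 18.3  0.3] yaw 0.037 tilt [ 0.0062 -0.0049]
```

View pics/m1.png

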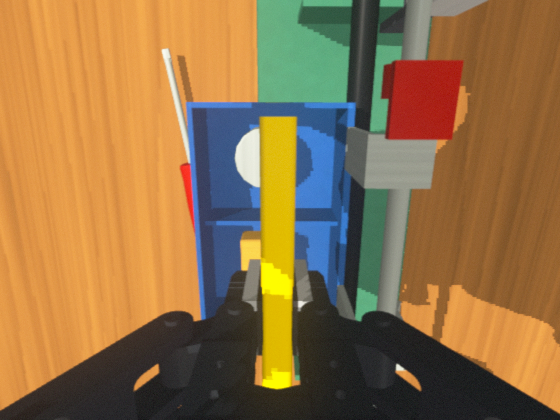

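{"api": "drive_tool", "payload": {"steps": [[0,-2,0,0,-1],[0,-4,0,0,-1],[0,-6,0,0,-1],[0,-8,0,0,-1],[0,-10,0,0,-1]]}}

```text
clock: 12.85
position: [0.4567, -0.2145, 0.2044]
ee_rot: [0.002, 1.0, 0.019, 0.003]
contact_force: [-0.5, -2.8, 0.5]
width: 0.0109
```

```bash
python3 st.py
```

```text
12.85 [ 0.4567 -0.2145  0.2044] F [-0.5 -2.8  0.5] M [-0.51 -0.3  -0.15] mouth rack mm [-4.9 29.   0.3] yaw 0.0371 tilt [ 0.0062 -0.0043]
```

{"api": "drive_tool", "payload": {"steps": [[0,-0.8,0,0,-1],[0,-1.6,0,0,-1],[0,-2.4,0,0,-1]]}}

```text
clock: 13.15
position: [0.4566, -0.2121, 0.2044]
ee_rot: [0.002, 1.0, 0.019, 0.003]
contact_force: [0.2, -3.1, 1.0]
width: 0.0109
```

{"api": "drive_tool", "payload": {"steps": [[0,-0.7,0,0,-1],[0,-1.2,0,0,-1]]}}

```text
clock: 13.35
position: [0.4566, -0.2108, 0.2044]
ee_rot: [0.002, 1.0, 0.019, 0.003]
contact_force: [0.3, -2.7, -0.0]
width: 0.0111
```

```bash
python3 st.py
```

```text
13.35 [ 0.4566 -0.2108  0.2044] F [ 0.3 -2.7 -0. ] M [-0.49 -0.3  -0.16] mouth rack mm [-4.8 32.6  0.3] yaw 0.037 tilt [ 0.0063 -0.0044]
```

{"api": "drive_tool", "payload": {"steps": [[0,-0.5,0,0,-1],[0,-0.8,0,0,-1]]}}

```text
clock: 13.55
position: [0.4565, -0.2105, 0.2044]
ee_rot: [0.003, 1.0, 0.019, 0.003]
contact_force: [0.8, -5.4, -0.6]
width: 0.0111
```

{"api": "drive_tool", "payload": {"steps": [[0,-0.5,0,0,-1],[0,-0.8,0,0,-1]]}}

```text
clock: 13.75
position: [0.4565, -0.2104, 0.2045]
ee_rot: [0.004, 1.0, 0.018, 0.003]
contact_force: [-0.1, -5.4, -0.4]
width: 0.0108
```

```bash
python3 st.py
```

```text
13.75 [ 0.4565 -0.2104  0.2045] F [-0.1 -5.4 -0.4] M [-0.92 -0.2  -0.25] mouth rack mm [-4.9 32.9  0.4] yaw 0.0368 tilt [ 0.0062 -0.0069]
```

{"api": "drive_tool", "payload": {"steps": [[-0.3,-0.3,0.3,0,-1],[-0.6,-0.3,0.6,0,-1],[-0.6,-0.3,0.8,0,-1]], "squeeze": 30}}

```text
clock: 14.05
position: [0.4564, -0.2105, 0.2042]
ee_rot: [0.004, 1.0, 0.018, 0.004]
contact_force: [-0.2, -4.7, 3.1]
width: 0.0107
```

```bash
python3 st.py;  python3 -c "
from h import *
cv2.imwrite('pics/n1.png',manip.get_image('wrist'))
cv2.imwrite('pics/n1s.png',cv2.resize(manip.get_image('side')[80:230,290:440],None,fx=4,fy=4,interpolation=2))"
```

```text
14.05 [ 0.4564 -0.2105  0.2042] F [-0.2 -4.7  3.1] M [-0.58 -0.46 -0.24] mouth rack mm [-5.  32.8  0.2] yaw 0.0367 tilt [ 0.0075 -0.0077]
```

View pics/n1.png

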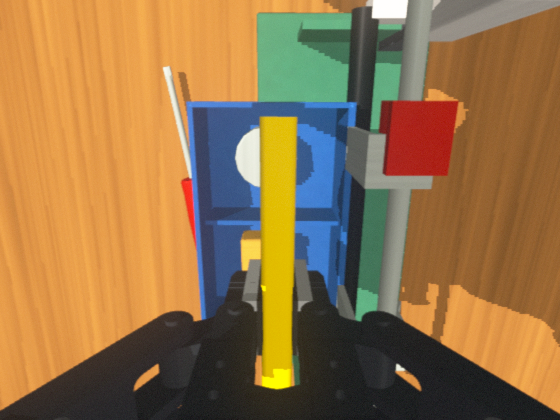

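View pics/n1s.png

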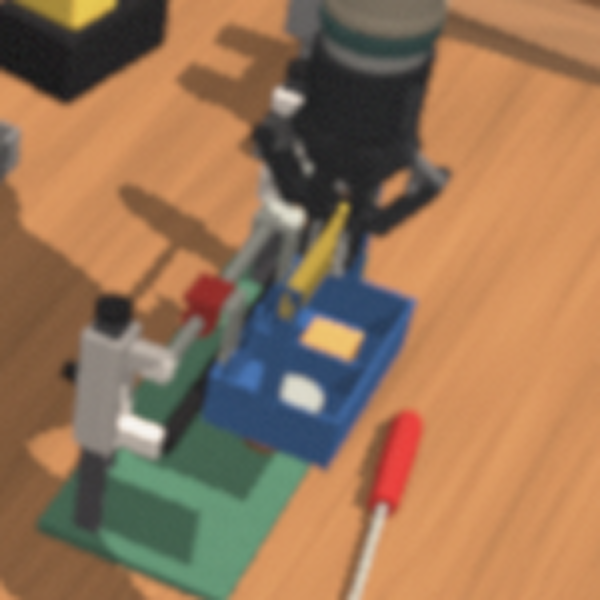

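{"api": "drive_tool", "payload": {"steps": [[-0.4,0,0.5,0,-1],[-0.8,0,1,0,-1],[-0.8,0,1.2,0,-1]], "squeeze": 20}}

```text
clock: 14.45
position: [0.4563, -0.2106, 0.2039]
ee_rot: [0.004, 1.0, 0.018, 0.005]
contact_force: [0.5, -4.0, 8.3]
width: 0.0107
```

```bash
python3 st.py
```

```text
14.45 [ 0.4563 -0.2106  0.2039] F [ 0.5 -4.   8.3] M [-0.37 -0.53 -0.22] mouth rack mm [-5.  32.8  0. ] yaw 0.0367 tilt [ 0.0097 -0.0082]
```

{"api": "drive_tool", "payload": {"steps": [[0,0,-0.3,0,-1],[0,0,-0.3,0,-1],[0,0,-0.3,0,-0.76],[0,0,-0.3,0,-0.74],[0,0,-0.3,0,-0.73]]}}

```text
clock: 14.95
position: [0.4562, -0.2104, 0.204]
ee_rot: [0.004, 1.0, 0.018, 0.005]
contact_force: [0.7, -3.9, 0.6]
width: 0.0117
```

```bash
python3 st.py
```

```text
14.95 [ 0.4562 -0.2104  0.204 ] F [ 0.7 -3.9  0.6] M [-0.49 -0.53 -0.3 ] mouth rack mm [-5.1 32.9  0.1] yaw 0.0367 tilt [ 0.0094 -0.0078]
```

{"api": "drive_tool", "payload": {"steps": [[0,0,0.2,0,-0.725],[-0.2,0,0.4,0,-0.72],[-0.3,0,0.6,0,-0.715],[-0.4,0,0.8,0,-0.71],[-0.5,0,0.8,0,-0.705]]}}

```text
clock: 15.45
position: [0.4546, -0.209, 0.2024]
ee_rot: [0.002, 1.0, 0.018, 0.003]
contact_force: [-0.8, 0.1, 0.8]
width: 0.0125
```

```bash
python3 st.py
```

```text
15.45 [ 0.4546 -0.209   0.2024] F [-0.8  0.1  0.8] M [-0.03  0.18  0.  ] mouth rack mm [-6.7 34.4 -1.7] yaw 0.0368 tilt [ 0.0067 -0.0047]
```

{"api": "drive_tool", "payload": {"steps": [[0,0,0,0,-0.7],[0,0,0,0,-0.69],[0,0,0,0,-0.68],[0,0,0,0,-0.67],[0,0,0,0,-0.66]]}}

```text
clock: 15.95
position: [0.4542, -0.2086, 0.2021]
ee_rot: [0.002, 1.0, 0.018, 0.003]
contact_force: [-2.2, 0.4, -0.6]
width: 0.0145
```

```bash
python3 st.py;  python3 -c "
from h import *
cv2.imwrite('pics/o1.png',manip.get_image('wrist'))"
```

```text
15.95 [ 0.4542 -0.2086  0.2021] F [-2.2  0.4 -0.6] M [ 0.11  0.26 -0.02] mouth rack mm [-7.2 34.9 -2. ] yaw 0.0368 tilt [ 0.0056 -0.0037]
```

View pics/o1.png

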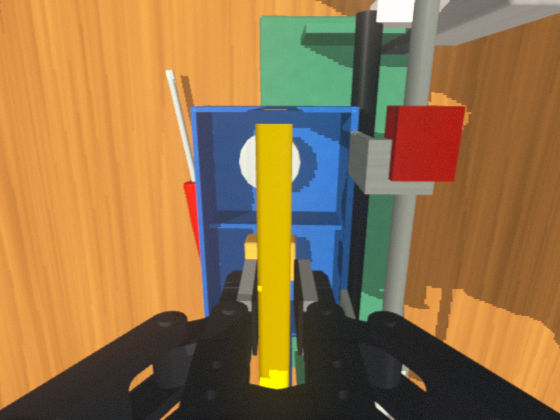

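{"api": "drive_tool", "payload": {"steps": [[-0.3,0,0,0,-0.65],[-0.6,0,0,0,-0.64],[-0.9,0,0,0,-0.63],[-1.2,0,0,0,-0.62],[-1.4,0,0,0,-0.61]]}}

```text
clock: 16.5
position: [0.453, -0.2088, 0.2023]
ee_rot: [0.002, 1.0, 0.018, 0.003]
contact_force: [1.0, -0.5, -0.1]
width: 0.0163
```

```bash
python3 st.py
```

```text
16.5 [ 0.453  -0.2088  0.2023] F [ 1.  -0.5 -0.1] M [-0.02  0.04 -0.02] mouth rack mm [-8.3 34.7 -1.8] yaw 0.0368 tilt [ 0.0062 -0.0041]
```

{"api": "drive_tool", "payload": {"steps": [[0,0,0,0,-0.6],[0,0,0,0,-0.58],[0,0,0,0,-0.55],[0,0,0,0,-0.5],[0,0,0,0,-0.45]]}}

```text
clock: 17.0
position: [0.453, -0.2088, 0.2023]
ee_rot: [0.002, 1.0, 0.018, 0.003]
contact_force: [-1.1, -0.2, 0.2]
width: 0.0235
```

```bash
python3 st.py;  python3 -c "
from h import *
cv2.imwrite('pics/o2.png',manip.get_image('wrist'))
cv2.imwrite('pics/o2s.png',cv2.resize(manip.get_image('side')[80:230,290:440],None,fx=4,fy=4,interpolation=2))"
```

```text
17.0 [ 0.453  -0.2088  0.2023] F [-1.1 -0.2  0.2] M [-0.    0.02 -0.01] mouth rack mm [-8.3 34.7 -1.8] yaw 0.0368 tilt [ 0.0062 -0.0041]
```

View pics/o2.png

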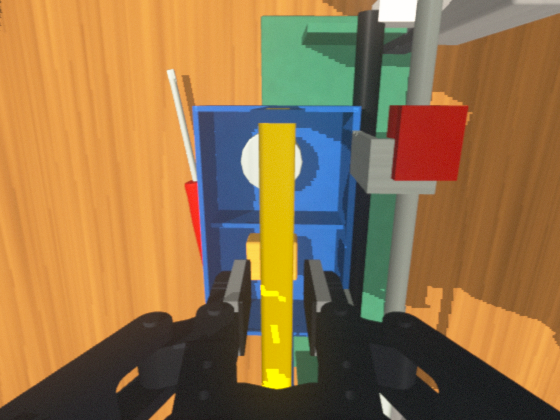

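View pics/o2s.png

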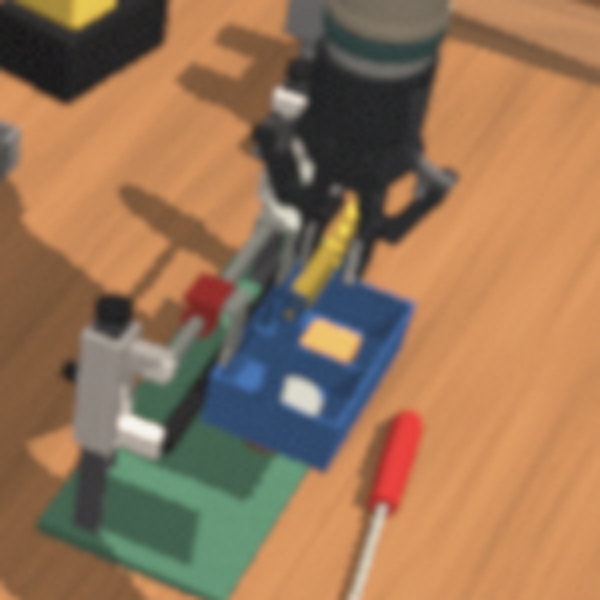

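Run:
```python
import cv2
for n in ("n1","o2"):
    a=cv2.imread(f"pics/{n}.png"); cv2.imwrite(f"pics/{n}z.png",cv2.resize(a[90:200,335:475],None,fx=5,fy=5,interpolation=2))
```

```text
(no output)
```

View pics/n1z.png

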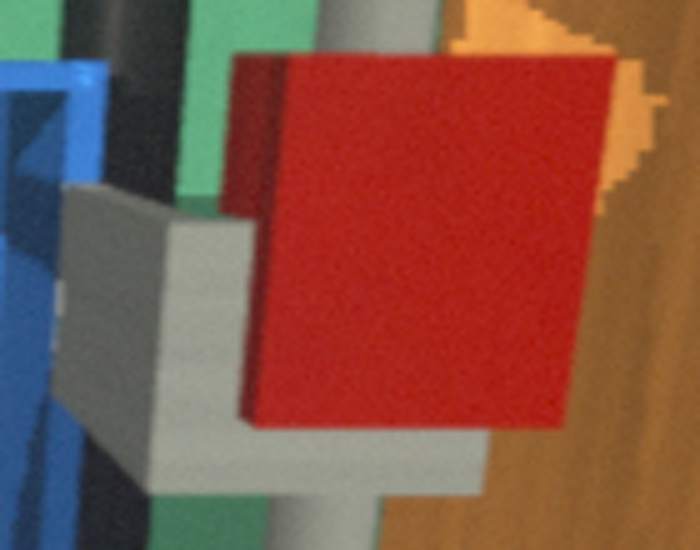

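View pics/o2z.png

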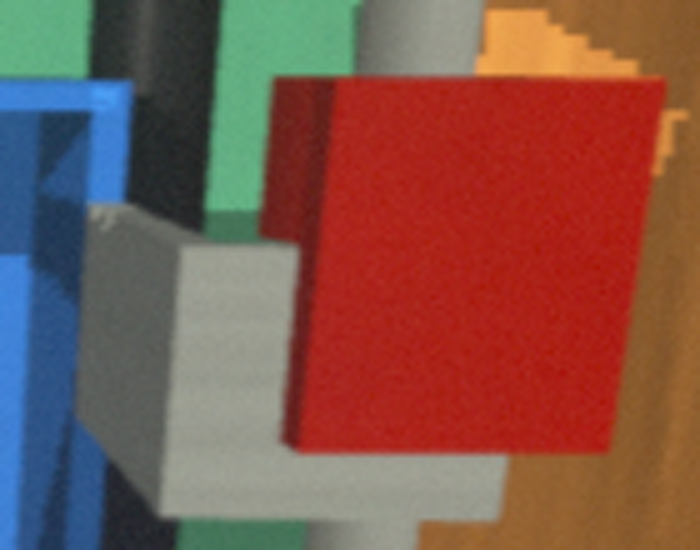

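{"api": "drive_tool", "payload": {"steps": [[0,0,0,0,-0.35],[0,0,-2,0,-0.3],[0,0,-6,0,-0.3],[0,0,-12,0,-0.3],[0,0,-20,0,-0.3]]}}

```text
clock: 17.6
position: [0.4528, -0.2087, 0.2228]
ee_rot: [0.002, 1.0, 0.018, 0.003]
contact_force: [-0.2, 0.0, -0.5]
width: 0.0299
```

{"api": "drive_tool", "payload": {"steps": [[0,0,-10,0,-0.3],[0,0,-25,0,-0.3],[0,0,-45,0,-0.3],[0,0,-65,0,-0.3],[0,0,-75,0,-0.3]]}}

```text
clock: 18.1
position: [0.4531, -0.2089, 0.3005]
ee_rot: [0.003, 1.0, 0.018, 0.005]
contact_force: [-1.0, -0.3, -0.3]
width: 0.0296
```

{"api": "drive_tool", "payload": {"steps": [[0,0,0,0,-0.3],[0,0,0,0,-0.3],[0,0,0,0,-0.3]]}}

```text
clock: 18.4
position: [0.4527, -0.2086, 0.2996]
ee_rot: [0.003, 1.0, 0.018, 0.004]
contact_force: [-0.2, 0.2, -0.2]
width: 0.03
```

```bash
python3 st.py;  python3 -c "
from h import *
import pickle
pickle.dump(cal('wrist'),open('q1C.pkl','wb'))
cv2.imwrite('pics/q1.png',manip.get_image('wrist'))
cv2.imwrite('pics/q1s.png',manip.get_image('side'))
cv2.imwrite('pics/q1c.png',manip.get_image('scene'))
"
```

```text
18.4 [ 0.4527 -0.2086  0.2996] F [-0.2  0.2 -0.2] M [ 0.02  0.01 -0.03] mouth rack mm [-8.6 35.  95.6] yaw 0.0369 tilt [ 0.0079 -0.0052]
```

View pics/q1.png

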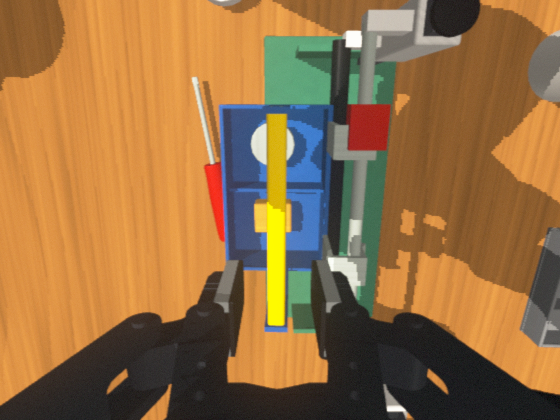

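View pics/q1s.png

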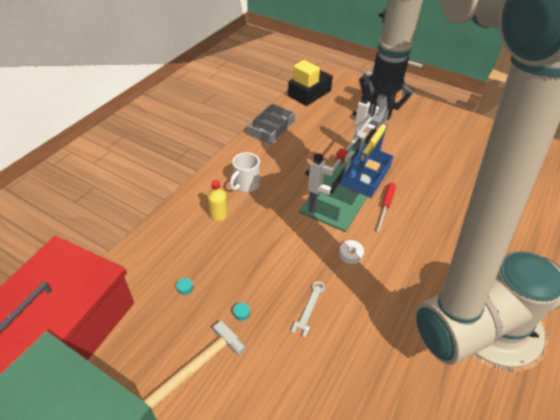

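View pics/q1c.png

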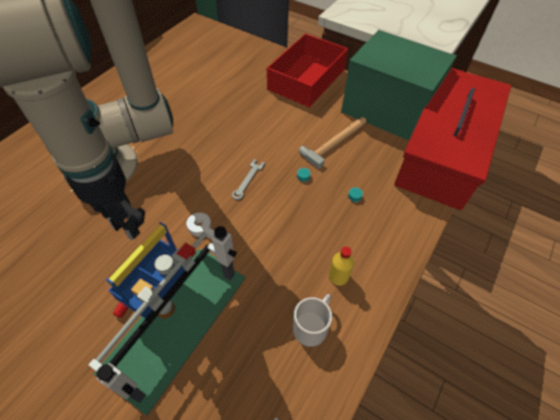

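Run:
```python
import cv2
a=cv2.imread("pics/q1.png"); cv2.imwrite("pics/q1z.png",cv2.resize(a[85:275,210:400],None,fx=3.1,fy=3.1,interpolation=2)); cv2.imwrite("pics/q1y.png",cv2.resize(a[90:170,310:400],None,fx=7,fy=7,interpolation=2))
```

```text
(no output)
```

View pics/q1y.png

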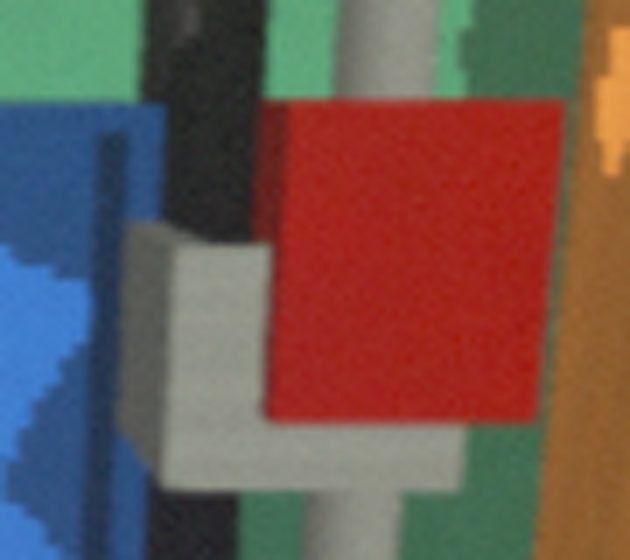

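View pics/q1z.png

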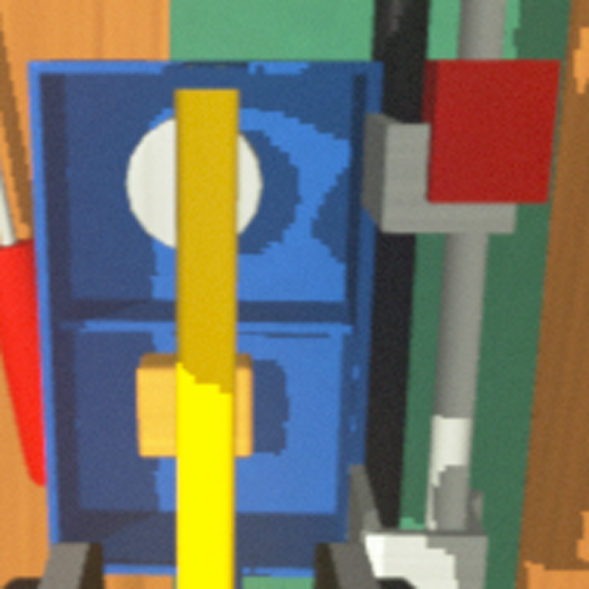

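Run:
```python
from h import *
import pickle
p=(.517,-.2413,.0367,.1826)
def W(X,Y,Z):
    c,s=np.cos(p[2]),np.sin(p[2]);return np.array([p[0]+(c*X-s*Y)/1e3,p[1]+(s*X+c*Y)/1e3,p[3]+Z/1e3])
def inv(P):
    c,s=np.cos(p[2]),np.sin(p[2]);d=P-[p[0],p[1],p[3]];return np.round(1e3*np.array([c*d[0]+s*d[1],-s*d[0]+c*d[1],d[2]]),1)
C=pickle.load(open('q1C.pkl','rb'))
z=p[3]+.009
for nm,uv in [('hook outer-left top',(310+175/7,90+243/7)),('hook inner-left',(310+162/7,90+488/7)),('hook inner-right',(310+462/7,90+490/7))]:
    print(nm,inv(onz('w',uv,z,C)))
for t in(15,17,19,21): print(t,'tab tip',inv(onz('w',(310+268/7,90+421/7),p[3]+t/1e3,C)),'tab far',inv(onz('w',(310+290/7,90+100/7),p[3]+t/1e3,C)))
# tilt: rim corners & bar
b=lambda u,v:(210+u/3.1,85+v/3.1)
from scipy.optimize import least_squares
obs=[((-47,75,45),b(30,62)),((47,75,45),b(382,62)),((-47,-75,45),b(50,573)),((-2,71,136),b(176,90)),((10,71,136),b(238,90)),((72,38,94),(310+462/7,90+490/7)),((72,-38,94),b(486,537))]
def pt(q,m):
    x,y,zz,th,a,bb=q; return Rot.from_euler('zxy',[th,a,bb]).apply(np.array(m)/1e3-[.058,0,.085])+[x,y,zz]
m0=W(-6,33,0)
f=lambda q:np.concatenate([*[proj('w',pt(q,m),C)[0]-uv for m,uv in obs],[(q[2]-p[3])*500,(q[4])*100]])
r=least_squares(f,[*m0,.037,0,0]);print('mouth rack',inv(r.x[:3]),'yaw,roll,pitch deg',np.degrees(r.x[3:]).round(2),r.fun.round(1))
```

```text
hook outer-left top [-22.1  95.4   9. ]
hook inner-left [-22.2  71.1   9. ]
hook inner-right [ 8.4 70.9  9. ]
15 tab tip [-13.1  78.7  15. ] tab far [-12.8 109.   15. ]
17 tab tip [-13.5  79.   17. ] tab far [-13.3 109.   17. ]
19 tab tip [-13.9  79.2  19. ] tab far [-13.7 109.   19. ]
21 tab tip [-14.3  79.5  21. ] tab far [-14.1 109.   21. ]
mouth rack [-6.4 33.   0.7] yaw,roll,pitch deg [ 2.09  0.1  -2.62] [-0.5 -0.   0.7  0.1  0.6  0.1 -0.2 -0.2  0.6 -0.1 -1.1  0.2 -0.1 -0.
  0.4  0.2]
```

```bash
python3 -c "
from h import *
print(manip.sign_off())"
```

```text
the job is handed in; nothing more can be done
None
```

The tray hangs on the steel bar under the red keeper, hook against the collar, and the job was handed in at about 18.6 s of the 72 s allowed.

**What I did:**
- I found the rack and tray in the camera images and gripped the yellow bar.
- I hooked the tray over the bar and felt the bar's axis about 183 mm above the bench, close to the 182 mm from the images.
- With the tray's weight on the bar, I slid it 42 mm to the collar.
- I opened the gripper in small steps so the tray tipped slowly onto the rest bar, then backed straight up.

**Last checks:**

| Check | Reading | Expected |
|---|---|---|
| Hook position along the bar | 33.0 mm, no visible gap to the collar | 33 mm |
| Tray tilt, underside to the rack | 2.6° | about 2.5° |
| Lips on the bar (mouth offset in x) | -6.4 mm | about -6 mm |
| Tool force after backing off | about 0 N | 0 N |

The bearing and brass block are still in the tray. The other objects look unmoved in the last scene and side pictures. The gripper is clear of everything, about 6 cm above the bar.

**Forces and disagreements:**
- **Highest forces read:** these were about 13 N down on the bar while settling, estimated as the tool force plus the tray's weight. The tool read about 5 N sideways against the collar. I read forces only at the end of each move, so a short peak in between would not show.
- **Release:** as the grip eased, the tool relaxed about 1.5 mm in each direction. Pictures before and after show the hook's place under the tab unchanged.
- **Bar height from images:** a fit using only the bar in two wrist views gave 200 mm, outside the stated range, so I ignored it. The contact height settled the question.

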